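Turn a warm circuit board over with a spatula

TASK

Pick up the turning spatula by its handle, slide its blade under the circuit board on the preheat plate, pressing only lightly, until they meet the step of the sprung cooling pad, whose place must be felt for, and it gives a little; then tip board and blade up together with a turn of the wrist and flip the board over the step, so that it ends lying flat on the raised cooling pad with its component side up. Then lay the spatula back on the bench where it was, standing on its blade and foot, and let go. The board is hot and fragile: do not touch it with the gripper, do not force the spatula against board or fixture, and leave the other things on the bench alone.

Things in the scene. Friction and masses are not known exactly. Their poses are not given: they have to be found in the camera images.
- spatula_grip (a point): Place to grip the turning spatula, near its centre of mass, mid-height of its handle, 40 mm above the blade's underside. x points along the tool to the blade tip, z up as it stands. The handle is a straight black bar along x, 14 mm wide (y), 20 mm high (z), from 90 mm behind to 25 mm ahead of this point.
- blade_tip (a point): Middle of the blade's square front edge, at its underside; 125 mm ahead of spatula_grip and 40 mm below it, same axes. The steel blade is flat, rigid, 2.2 mm thick, 46 mm wide and reaches back 80 mm from this edge; there a thin neck cranks up to the handle.
- spatula: The spatula, 213 mm long, 90 g, standing level on the bench on its blade and foot; origin 40 mm under spatula_grip, same axes. 85 mm behind the origin a thin leg goes down from the handle to a foot, a cross bar 50 mm wide level with the blade's underside.
- board_middle (a point): Centre of the green circuit board, 64 mm (x) by 90 mm (y), 2.4 mm thick, about 70 g. z points out of its bare side: up at the start, down when the component side is up. It lies on two black connector strips, 8 mm wide along its 64 mm edges, so that a gap 3.5 mm high and 67 mm wide is open under it from its side away from the step through to the step; low chips between the strips do not obstruct.
- board: The same board; origin 4.7 mm from board_middle on the component side, at the outer face of the strips; same axes.
- step_zone (a point): Point on the level preheat plate, mid-width, 40 to 60 mm above the bench. x points along the plate to the cooling pad, roughly to the robot's left, z up. The plate reaches 100 mm towards -x and 75 mm either way in y, clear. The pad block's near face is an upright step 8 mm high along y, standing 0 to 40 mm beyond this point: just where is not measured, so feel for it.
- pad (a joint): How far the sprung pad block with its step is pushed back, m: 0 at rest, 0.006 at its stop. It starts to give at 3 N and takes 6.6 N at the stop; it springs back when let go.
- turner: The board turner, a fixed grey unit; origin 40 mm under step_zone, same axes. Its cork cooling pad, the top of the sprung pad block, is level, 8 mm above the plate, 150 mm wide (y) and 87 mm long in x from the step; a bar 6 mm high closes its far end. A board slid against the step is held by it and can be tipped over it; it starts 1 to 56 mm short of the step.
- meter: Orange multimeter lying on the bench, 185 x 85 x 36 mm, origin centred under it. A bystander; it and the spatula may lie on either side.
- bowl_rim (a point): Small yellow plastic bowl, 110 mm wide, 45 mm high; centre of its mouth. A bystander.
- spool: Metal solder spool standing on end, 52 mm wide, 38 mm high, origin centred under it. A bystander.
- perfboard: Flat brown strip board, 90 x 60 x 3 mm with low parts to 9 mm, origin centred under it. A bystander.
- driver: Screwdriver, 170 mm long, 26 mm thick, lying across beyond the turner; origin under its middle. A bystander.
- phone: Flat black handset, 105 x 46 x 14 mm, origin centred under it. A bystander.
Things that resemble listed ones, but are neither listed nor needed, are in the scene too. Leave any blue look-alike of the spatula alone. There is more than one size of the board; the job needs the smaller.

How it is judged:
By the outcome, as a careful person would: the job done as asked, in the order asked, and still so for the second after the job is handed in, with the robot touching nothing.
It also fails if it takes over 72 s, if anything falls off the work surface, if the arm or the gripper's body presses on something with over 40 N, if the wrist force passes 120 N, or if a joint passes its speed limit or range.

ROBOT

A 7-joint arm with a two-finger parallel gripper is mounted at the origin on the work surface. World frame = base frame: x ahead of the robot, y to its left, z up, the work surface at z = 0. Lengths are in m, angles in rad, forces in N, time in s.
With the tool pointing down it reaches from about 0.4 to 0.85 m from the base axis. Payload 10.4 kg.
Tool frame: the origin (TCP) lies midway between the tips of the shut fingers; the grasp point (between the pads) lies manip.pinch_z behind it (manip.pinch_z is the distance from the TCP to the grasp point, in m); z points along the fingers, x is the direction in which the jaws open and shut, and the axes are right-handed (so a half turn about z gives the same grasp; the last joint's range is limited). The gripper opens to 85 mm and grips with 20 to 120 N. Pads are 22 mm wide; open, the fingers measure 114 mm over their backs; the gripper's body (76 mm by 85 mm) begins 54 mm behind the grasp point. The pads swing forward as they close: fully open they stand 13 mm farther back than shut.
Start: joints at [-1.27, 0.332, -0.065, 1.46, 0.022, 1.35, -0.088], TCP at [0.199, 0.593, 0.231] pointing down, gripper open.
Joint ranges: [-2.6, 2.6], [-0.5, 2.12], [-1.47, 1.34], [0.16, 2.42], [-1.27, 4.41], [0.06, 2.06], [-2.6, 2.6]. Speed limits (rad/s): [2.22, 2.22, 2.79, 2.79, 3.14, 3.14, 3.14].

INTERFACE

Orientations are given as a unit quaternion [x, y, z, w].
In Python, from bench import manip gives the robot as it stands.
- The arm moves only by the shell command python3 -m creep 'ROWS'. ROWS is JSON, a list of rows, each an object of numbers: "grip": the finger opening in m, from 0 to 0.0854; "tx", "ty", "tz": the shift along the tool's x, y, z in m; "rx", "ry", "rz": the turn, a rotation vector about the tool's x, y, z in rad. In form: [{"grip": .., "tx": .., "ty": .., "tz": .., "rx": .., "ry": .., "rz": ..}, ...]. A call has 1 to 8 rows; each row is the pose to reach, as a shift and turn from the pose commanded when the call began, along the tool's axes at that moment; what a row does not reach only later rows make up. A row lasts 1/8 s, in which the tool goes at most 62.5 mm and 10.7 degrees, less where a joint would pass 70% of its speed; a pose out of reach is approached as far as the arm can. A call with a gripper value outside its range is refused whole. The fingers move at their own pace and stop on an object; the grip force is fixed at half the most. Time passes only in rows, so rows that repeat a pose let the fingers close. It gives the time, the measured TCP pose, the force and the opening at its end, in the units of the state.
- manip.get_obs(): the state, without advancing time (a new reading comes with each control period).
- manip.capture(name): name is "scene" or "side" or "wrist"; returns a dict with "image" (384x512x3 uint8, blue, green, red), "fx", "fy", "cx", "cy" (pixels), "D" ([k1, k2, p1, p2, k3] as OpenCV has them; the pictures are not rectified), "R" (3x3) and "t" (3): a world point X has camera coordinates R X + t. Camera axes: x right, y down, z forward; pixel columns grow to the right and rows downward; lengths in m; the calibration is good to about 2 mm. A picture is of the moment at which its call begins. There is no depth.
- manip.hand_in(): hands the job in, once; it reports no verdict.
The state is a dict: "time_s": time; "joint_pos": joint angles; "joint_vel": joint speeds; "effort": joint torques, N m; "tool_pos": TCP position; "eef_rot": TCP orientation; "force": force on the tool from outside, world axes, zero at the start; "wrist_torque": the same for the moment, N m; "gripper_width": opening from 0.0 (shut) to 1.0 (fully open).
Only numpy, scipy, OpenCV 4.12 (cv2) and the standard library are available. Lean on these libraries where they do the work, as an engineer would, in place of code of your own. Each camera call takes 0.05 s, during which the arm holds its last target.

## Working session

There is one attempt and no reset: what is moved stays moved. The work goes in short steps, Python scripts to look and compute and a shell command to move; the robot and the scene stay as the last step left them, time stands still between calls to the robot, and variables do not carry over. Pictures are saved under pics/ and viewed, and the job is handed in when it is done.

```bash
ls; mkdir -p pics; python3 - <<'E'
from bench import manip
import cv2
o=manip.get_obs();print(o, manip.pinch_z)
for n in ("scene","side","wrist"):
    c=manip.capture(n);cv2.imwrite(f"pics/{n}0.png",c["image"]);print(n,c["fx"],c["fy"],c["cx"],c["cy"],c["D"],c["R"],c["t"])
E
```

```text
pics
{'time_s': 0.0, 'joint_pos': array([-1.26961017,  0.33286864, -0.06472063,  1.46096611,  0.0215969 ,
        1.34988209, -0.08847172]), 'joint_vel': array([-1.56192729e-03, -2.30746508e-03, -1.77895278e-03, -1.13924292e-03,
        9.16386329e-05,  5.37590752e-04,  1.67570746e-03]), 'effort': array([ 1.06199379e-03, -6.25455451e+01,  4.97650215e-02, -3.91600406e+01,
        1.61322945e-02,  1.01083054e-02, -2.22718739e-06]), 'tool_pos': array([0.19872019, 0.59216433, 0.23050616]), 'eef_rot': array([ 8.11816646e-01,  5.83911999e-01, -5.62836271e-04,  4.39879670e-04]), 'force': array([-0.13059434,  0.15690632, -0.23620027]), 'wrist_torque': array([ 0.0573927 , -0.01468933, -0.00221766]), 'gripper_width': 0.9969726055931575} 0.0187
scene 417.7756478437948 417.7756478437948 259.6201975162332 189.3209854683162 [-0.14925143  0.          0.          0.          0.        ] [[-0.65483426  0.75540044  0.02371197]
 [ 0.44037571  0.40687091 -0.80032824]
 [-0.61421602 -0.51364018 -0.59909302]] [ 0.30153493 -0.19755848  1.58959006]
side 352.54360317133023 352.54360317133023 252.49863154449648 190.62804486969975 [-0.10300305  0.          0.          0.          0.        ] [[ 0.91744178 -0.39769296  0.01186986]
 [-0.2834753  -0.67430378 -0.68187694]
 [ 0.27918155  0.62221758 -0.73137059]] [-0.44216302  0.21976044  0.89193919]
wrist 271.41178535893346 271.41178535893346 256.81103892801303 190.7189876852842 [-0.0239277  0.         0.         0.         0.       ] [[ 0.31891381  0.94778275 -0.00135832]
 [ 0.90874082 -0.30536909  0.28449926]
 [ 0.26922871 -0.0919651  -0.9586753 ]] [-0.6245248  -0.03764154  0.37953828]
```

View pics/scene0.png

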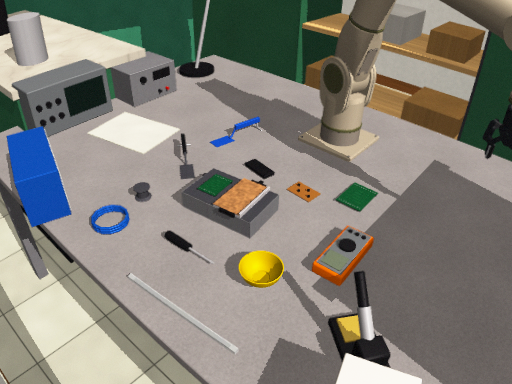

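View pics/side0.png

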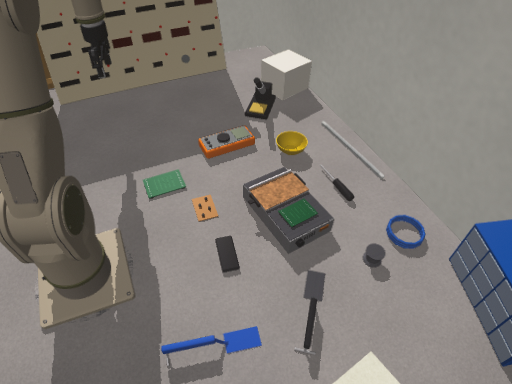

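View pics/wrist0.png

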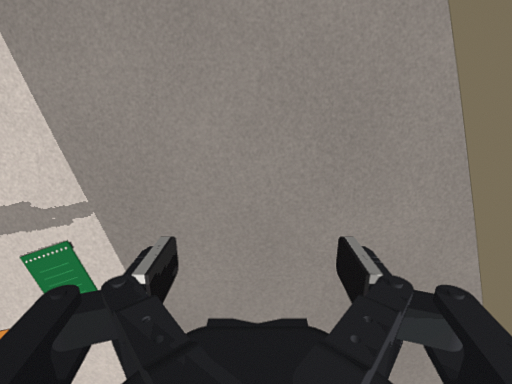

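Scene view: the black spatula is at about (185,155), with its blade at (187,172). The turner is at (230,200), with the green board on its plate at (213,184) and the cork pad at (243,197). The blue look-alike is at (238,130), and a larger green board lies on the bench at (357,196). In the side view the black spatula is at (312,310), the blue one at (210,342), and the small board at (298,213).

```bash
cat > h.py <<'E'
import numpy as np, cv2, pickle
from scipy.spatial.transform import Rotation as Rot
def K(c): return np.array([[c["fx"],0,c["cx"]],[0,c["fy"],c["cy"]],[0,0,1.]])
def plane(c,uv,z):
    p=cv2.undistortPoints(np.array(uv,float).reshape(-1,1,2),K(c),np.array(c["D"],float)).reshape(-1,2)
    R=np.array(c["R"]);t=np.array(c["t"]);C=-R.T@t
    d=np.c_[p,np.ones(len(p))]@R
    return C+d*((z-C[2])/d[:,2])[:,None]
def proj(c,X):
    R=np.array(c["R"]);t=np.array(c["t"])
    return cv2.projectPoints(np.array(X,float).reshape(-1,1,3),cv2.Rodrigues(R)[0],t,K(c),np.array(c["D"],float))[0].reshape(-1,2)
def tri(c1,u1,c2,u2):
    A=[];b=[]
    for c,u in((c1,u1),(c2,u2)):
        p=cv2.undistortPoints(np.array(u,float).reshape(1,1,2),K(c),np.array(c["D"],float)).ravel()
        R=np.array(c["R"]);t=np.array(c["t"]);C=-R.T@t;d=R.T@np.r_[p,1];d/=np.linalg.norm(d)
        P=np.eye(3)-np.outer(d,d);A.append(P);b.append(P@C)
    x=np.linalg.lstsq(np.vstack(A),np.hstack(b),rcond=None)[0]
    return x,proj(c1,x)-u1,proj(c2,x)-u2
def crop(c,x0,y0,w,h,s,name,ticks=True):
    im=cv2.resize(c["image"][y0:y0+h,x0:x0+w],None,fx=s,fy=s,interpolation=cv2.INTER_CUBIC)
    if ticks:
        for x in range((x0+9)//10*10,x0+w,10): cv2.line(im,((x-x0)*s,0),((x-x0)*s,6),(0,0,255),1);cv2.putText(im,str(x),((x-x0)*s,16),0,.35,(0,0,255),1)
        for y in range((y0+9)//10*10,y0+h,10): cv2.line(im,(0,(y-y0)*s),(6,(y-y0)*s),(0,0,255),1);cv2.putText(im,str(y),(8,(y-y0)*s+4),0,.35,(0,0,255),1)
    cv2.imwrite("pics/"+name,im)
E
python3 - <<'E'
from bench import manip
from h import *
c={n:manip.capture(n) for n in("scene","side")}
pickle.dump(c,open("c0.pkl","wb"))
crop(c["side"],230,160,110,80,7,"s_t.png")
crop(c["side"],280,262,60,95,6,"s_s.png")
crop(c["scene"],165,125,60,60,9,"c_s.png")
crop(c["scene"],175,160,110,80,7,"c_t.png")
E
```

```text
(no output)
```

View pics/s_t.png

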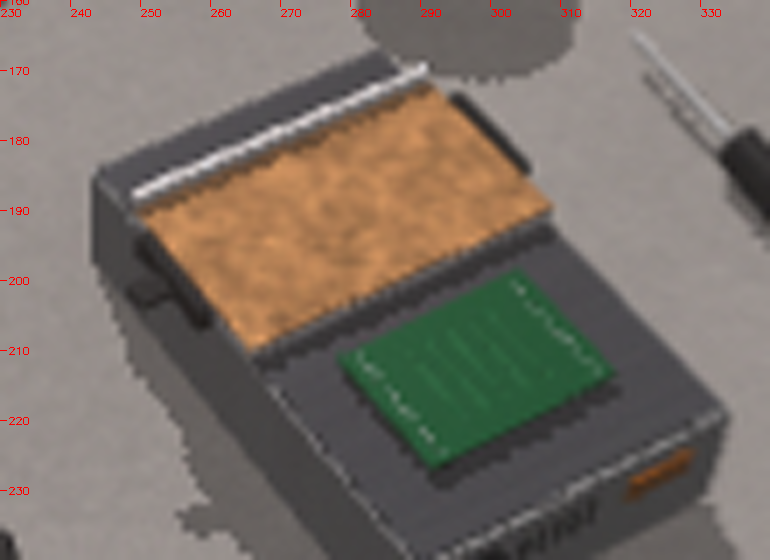

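View pics/s_s.png

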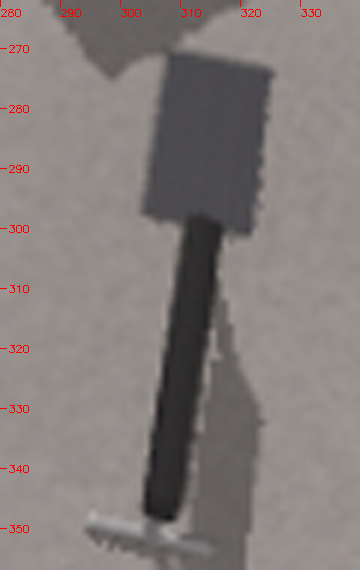

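View pics/c_s.png

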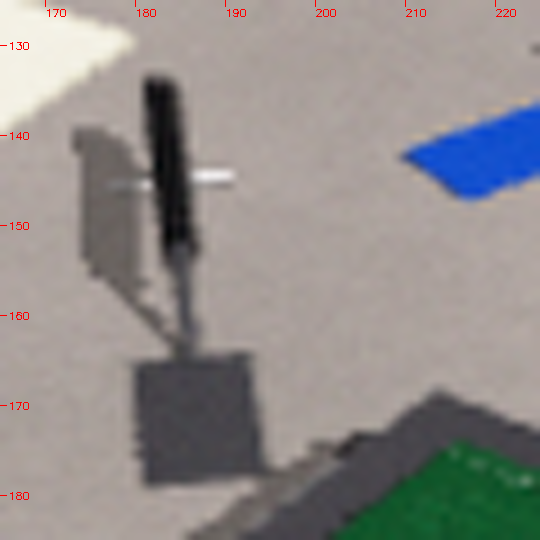

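View pics/c_t.png

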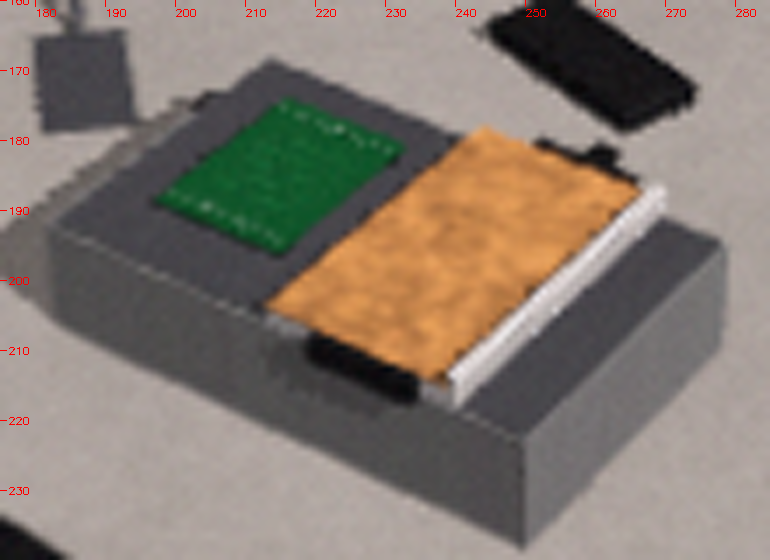

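```bash
python3 - <<'E'
from h import *
np.set_printoptions(precision=4,suppress=True)
c=pickle.load(open("c0.pkl","rb"));S=c["side"];C=c["scene"]
# board corners, pairing by geometry
sd=np.array([(278.6,210.7),(304.3,198.9),(317.6,213.1),(292.4,226.7)])
sc=np.array([(215.7,174),(232.6,181.4),(215,196.4),(196.7,188.9)])
for i in range(4):
    best=min(((np.linalg.norm(np.r_[tri(S,sd[i],C,sc[j])[1:]]),j) for j in range(4)))
    print("board",i,best,tri(S,sd[i],C,sc[best[1]])[0])
print("blade side z2",plane(S,[(308,270.7),(325.3,273.7),(303.7,297.5),(321.7,301.3)],.0022))
print("blade scene",plane(C,[(180,165.6),(192.8,164.1),(181.4,179.1),(194.4,177.2)],.0022))
# handle ends
print("foot side",plane(S,[(294.5,347.5),(314.5,353.5)],.003)); print("foot scene right",plane(C,[(190.8,144.5)],.003))
print("handle side z50 rear/front",plane(S,[(306.2,349),(313,297)],.04))
# turner block
st={"L":(243.6,185),"R":(334,218.9)}
sct={"top":(213.6,168.6),"left":(182.4,192.6),"front":(250,222.4),"right":(278.4,194.6)}
for a in st:
  for b in sct:
    r=tri(S,st[a],C,sct[b]);print(a,b,np.linalg.norm(np.r_[r[1:]]),r[0])
# cork corners
sk=np.array([(249.5,190.3),(291.5,172),(309,190),(265.5,210)])
ck=np.array([(243.5,177.8),(266,187.5),(237.5,214.8),(213,204)])
for i in range(4):
    best=min(((np.linalg.norm(np.r_[tri(S,sk[i],C,ck[j])[1:]]),j) for j in range(4)))
    print("cork",i,best,tri(S,sk[i],C,ck[best[1]])[0])
for u in sct.values(): print(plane(C,[u],.05))
E
```

```text
board 0 (np.float64(0.8338399234094561), 1) [ 0.5401 -0.0416  0.0583]
board 1 (np.float64(1.5064982791278312), 2) [ 0.6267 -0.0296  0.0574]
board 2 (np.float64(0.2885946003115093), 3) [ 0.6366 -0.0922  0.058 ]
board 3 (np.float64(1.1727605543520458), 0) [ 0.5485 -0.1059  0.0591]
blade side z2 [[ 0.5462 -0.2147  0.0022]
 [ 0.5832 -0.2405  0.0022]
 [ 0.4995 -0.2765  0.0022]
 [ 0.5352 -0.3033  0.0022]]
blade scene [[ 0.538  -0.2899  0.0022]
 [ 0.5024 -0.2648  0.0022]
 [ 0.5863 -0.226   0.0022]
 [ 0.5505 -0.2029  0.0022]]
foot side [[ 0.4215 -0.3765  0.003 ]
 [ 0.4561 -0.4066  0.003 ]]
foot scene right [[ 0.4212 -0.367   0.003 ]]
handle side z50 rear/front [[ 0.4336 -0.399   0.04  ]
 [ 0.507  -0.2986  0.04  ]]
L top 39.22072780610462 [ 0.5211 -0.0312  0.1265]
L left 65.14914946591514 [ 0.5799 -0.0265  0.0928]
L front 23.085312327928037 [0.5445 0.0979 0.0016]
L right 1.0636553184951913 [0.4909 0.094  0.0511]
R top 25.647607105605243 [ 0.6064 -0.1205  0.1001]
R left 1.5650763253799609 [ 0.6711 -0.1208  0.049 ]
R front 47.96358481187585 [ 0.6472 -0.007  -0.0179]
R right 70.60419648441636 [ 0.5891 -0.0071  0.0486]
cork 0 (np.float64(0.4995660087776974), 1) [0.4968 0.0555 0.0617]
cork 1 (np.float64(0.37256929140467115), 2) [0.6439 0.0777 0.0615]
cork 2 (np.float64(1.165000460346216), 3) [ 0.6558 -0.0065  0.0596]
cork 3 (np.float64(0.6526472807119819), 0) [ 0.507  -0.0275  0.061 ]
[[ 0.5213 -0.1405  0.05  ]]
[[ 0.6697 -0.1175  0.05  ]]
[[0.6336 0.1146 0.05  ]]
[[0.4875 0.094  0.05  ]]
```

```bash
python3 - <<'E'
from h import *
from scipy.optimize import least_squares
np.set_printoptions(precision=4,suppress=True)
c=pickle.load(open("c0.pkl","rb"));S=c["side"];C=c["scene"]
def fit(model,obsS,obsC,p0,corrS,corrC):
    f=lambda p:np.r_[(proj(S,model(p))-(obsS-corrS)).ravel(),(proj(C,model(p))-(obsC-corrC)).ravel()]
    r=least_squares(f,p0,loss="soft_l1");print(r.x,np.degrees(r.x[2]),"\n",f(r.x).reshape(-1,2));return r.x
def T(p,L): # p x,y,yaw,z
    a=p[2];L=np.array(L,float);return np.c_[p[0]+L[:,0]*np.cos(a)-L[:,1]*np.sin(a),p[1]+L[:,0]*np.sin(a)+L[:,1]*np.cos(a),L[:,2]+p[3]]
# spatula: blade front-left, front-right, rear-left, rear-right (tool axes), foot left
bl=[(.125,.023,.0022),(.125,-.023,.0022),(.045,.023,.0022),(.045,-.023,.0022)]
oS=np.array([(308,270.7),(325.3,273.7),(303.7,297.5),(321.7,301.3)])
oC=np.array([(194.4,177.2),(181.4,179.1),(192.8,164.1),(180,165.6)])
print("spat");fit(lambda p:T(np.r_[p,0],bl),oS,oC,[.48,-.34,.93],.42,.44)
print("spat z free");fit(lambda p:T(p,bl),oS,oC,[.48,-.34,.93,0],.42,.44)
sd=np.array([(278.6,210.7),(304.3,198.9),(317.6,213.1),(292.4,226.7)])
sc=np.array([(215.7,174),(232.6,181.4),(215,196.4),(196.7,188.9)])
sc=sc[[1,2,3,0]]
b=[(.032,.045,0),(.032,-.045,0),(-.032,-.045,0),(-.032,.045,0)]
print("board top");fit(lambda p:T(p,b),sd,sc,[.587,-.067,1.73,.058],.43,.43)
sk=np.array([(249.5,190.3),(291.5,172),(309,190),(265.5,210)])
ck=np.array([(243.5,177.8),(266,187.5),(237.5,214.8),(213,204)])[[1,2,3,0]]
k=[(.087,.075,0),(.087,-.075,0),(0,-.075,0),(0,.075,0)]
print("cork from step");fit(lambda p:T(p,k),sk,ck,[.58,-.017,1.73,.06],.43,.43)
print(-np.array(C["R"]).T@C["t"],-np.array(S["R"]).T@S["t"])
E
```

```text
spat
[ 0.4896 -0.3235  0.9239] 52.934218418253195 
 [[-0.3364 -1.0897]
 [-0.1153 -0.4785]
 [-0.5255 -0.3602]
 [-0.0209 -0.1968]
 [-0.0738 -0.9132]
 [-1.1805 -1.3717]
 [-0.4129 -1.0114]
 [-1.0961 -1.189 ]]
spat z free
[ 0.4904 -0.323   0.9257 -0.004 ] 53.04012469026986 
 [[-0.4553 -0.5892]
 [-0.3001 -0.0174]
 [-0.575   0.0656]
 [-0.1436  0.1836]
 [ 0.0079  0.2495]
 [-1.0798 -0.1907]
 [-0.3775  0.1184]
 [-1.0441 -0.0424]]
board top
[ 0.5879 -0.0674  1.7214  0.0598] 98.62861525271998 
 [[-0.4603  0.2925]
 [-0.3416 -0.6045]
 [ 0.515  -0.0625]
 [-0.5352  0.0642]
 [-0.0061 -0.2228]
 [-0.7431  0.0872]
 [ 0.0242  0.0241]
 [-0.2372  0.3101]]
cork from step
[ 0.5814 -0.0183  1.7093  0.0625] 97.93675886475283 
 [[-0.0471  0.061 ]
 [ 0.081   0.0278]
 [-0.0203 -0.1092]
 [ 0.2273  0.1959]
 [ 1.6826  0.1495]
 [ 0.3557  0.2646]
 [-0.7779 -0.5321]
 [-0.3147  0.0087]]
[1.2608 0.6691 0.7871] [ 0.2189 -0.5826  0.8074]
```

```bash
cat >> h.py <<'E'
def log():
    from bench import manip
    o=manip.get_obs();open("log.txt","a").write(repr((list(o["joint_pos"]),list(o["tool_pos"]),list(o["eef_rot"])))+"\n");return o
def rel(p,R,o=None,p0=None,R0=None):
    if p0 is None:
        if o is None:o=log()
        p0=o["tool_pos"];R0=Rot.from_quat(o["eef_rot"])
    return np.round(np.r_[R0.inv().apply(np.array(p)-p0),(R0.inv()*R).as_rotvec()],4)
E
python3 - <<'E'
from h import *
np.set_printoptions(precision=4,suppress=True)
o=log();R0=Rot.from_quat(o["eef_rot"]);print(R0.as_matrix())
for p,a in(([.5,.3,.30],-40.5),([.6,-.05,.30],-76)):
    print(rel(p,Rot.from_euler("z",a,degrees=True)*R0,o))
E
```

```text
[[ 0.3182  0.948  -0.0002]
 [ 0.948  -0.3182 -0.0006]
 [-0.0006  0.     -1.    ]]
[-0.1814  0.3786 -0.0689  0.0004 -0.      0.7069]
[-0.4814  0.5847 -0.0688  0.0008 -0.      1.3265]
```

```bash
python3 -m creep '[{"grip":0.085,"tx":-0.18,"ty":0.38,"tz":-0.07,"rz":0.7},{"grip":0.085,"tx":-0.18,"ty":0.38,"tz":-0.07,"rz":0.7},{"grip":0.085,"tx":-0.18,"ty":0.38,"tz":-0.07,"rz":0.7},{"grip":0.085,"tx":-0.18,"ty":0.38,"tz":-0.07,"rz":0.7},{"grip":0.085,"tx":-0.18,"ty":0.38,"tz":-0.07,"rz":0.7},{"grip":0.085,"tx":-0.18,"ty":0.38,"tz":-0.07,"rz":0.7},{"grip":0.085,"tx":-0.18,"ty":0.38,"tz":-0.07,"rz":0.7},{"grip":0.085,"tx":-0.18,"ty":0.38,"tz":-0.07,"rz":0.7}]'
python3 - <<'E'
from h import *
np.set_printoptions(precision=4,suppress=True)
o=log();R0=Rot.from_quat(o["eef_rot"]);print(o["joint_pos"],R0.as_matrix())
print(rel([.6,-.05,.30],Rot.from_euler("z",-36,degrees=True)*R0,o))
E
```

```text
[-1.2696  0.3325 -0.0647  1.4605  0.0216  1.3499 -0.0885] [[ 0.3182  0.948  -0.0002]
 [ 0.948  -0.3182 -0.0006]
 [-0.0006  0.     -1.    ]]
[-0.4814  0.5847 -0.0688  0.0004 -0.      0.6283]invalid input at $[0]: expected keys grip, tx, ty, tz, rx, ry, rz
```

```bash
python3 -m creep '[{"grip":0.085,"tx":-0.18,"ty":0.38,"tz":-0.07,"rx":0,"ry":0,"rz":0.7},{"grip":0.085,"tx":-0.18,"ty":0.38,"tz":-0.07,"rx":0,"ry":0,"rz":0.7},{"grip":0.085,"tx":-0.18,"ty":0.38,"tz":-0.07,"rx":0,"ry":0,"rz":0.7},{"grip":0.085,"tx":-0.18,"ty":0.38,"tz":-0.07,"rx":0,"ry":0,"rz":0.7},{"grip":0.085,"tx":-0.18,"ty":0.38,"tz":-0.07,"rx":0,"ry":0,"rz":0.7},{"grip":0.085,"tx":-0.18,"ty":0.38,"tz":-0.07,"rx":0,"ry":0,"rz":0.7},{"grip":0.085,"tx":-0.18,"ty":0.38,"tz":-0.07,"rx":0,"ry":0,"rz":0.7},{"grip":0.085,"tx":-0.18,"ty":0.38,"tz":-0.07,"rx":0,"ry":0,"rz":0.7}]'
python3 - <<'E'
from h import *
np.set_printoptions(precision=4,suppress=True)
o=log();R0=Rot.from_quat(o["eef_rot"]);print(o["joint_pos"],R0.as_matrix())
print(rel([.6,-.05,.30],Rot.from_euler("z",-36,degrees=True)*R0,o))
E
```

```text
time_s: 1.25
tool_pos: [0.505, 0.2968, 0.302]
eef_rot: [0.964, 0.266, 0.001, 0.001]
force: [-0.5, 0.7, -0.8]
gripper_width: 0.995
[-0.8428  0.2143  0.2786  1.4727 -0.0571  1.4616 -0.0246] [[ 0.858   0.5137  0.002 ]
 [ 0.5137 -0.858  -0.0007]
 [ 0.0013  0.0017 -1.    ]]
[-0.0966  0.3463  0.0025 -0.0008 -0.001   0.6283]
```

```bash
python3 -m creep '[{"grip":0.085,"tx":-0.1,"ty":0.35,"tz":0,"rx":0,"ry":0,"rz":0.63},{"grip":0.085,"tx":-0.1,"ty":0.35,"tz":0,"rx":0,"ry":0,"rz":0.63},{"grip":0.085,"tx":-0.1,"ty":0.35,"tz":0,"rx":0,"ry":0,"rz":0.63},{"grip":0.085,"tx":-0.1,"ty":0.35,"tz":0,"rx":0,"ry":0,"rz":0.63},{"grip":0.085,"tx":-0.1,"ty":0.35,"tz":0,"rx":0,"ry":0,"rz":0.63},{"grip":0.085,"tx":-0.1,"ty":0.35,"tz":0,"rx":0,"ry":0,"rz":0.63},{"grip":0.085,"tx":-0.1,"ty":0.35,"tz":0,"rx":0,"ry":0,"rz":0.63}]'
python3 - <<'E'
from h import *
from bench import manip
np.set_printoptions(precision=4,suppress=True)
o=log();R0=Rot.from_quat(o["eef_rot"]);print(o["joint_pos"],R0.as_matrix(),o["force"])
c=manip.capture("wrist");pickle.dump(c,open("cw1.pkl","wb"));cv2.imwrite("pics/w1.png",c["image"]);print(-c["R"].T@c["t"])
E
```

```text
time_s: 2.12
tool_pos: [0.5983, -0.0542, 0.301]
eef_rot: [0.999, -0.045, -0.0, 0.001]
force: [-0.5, 1.1, 0.2]
gripper_width: 0.997
[-0.4445  0.2706  0.5739  1.4448 -0.1447  1.4692  0.0383] [[ 0.996  -0.0891 -0.0004]
 [-0.0891 -0.996  -0.0016]
 [-0.0002  0.0017 -1.    ]] [-0.514   1.1366  0.2248]
[0.6059 0.0181 0.444 ]
```

View pics/w1.png

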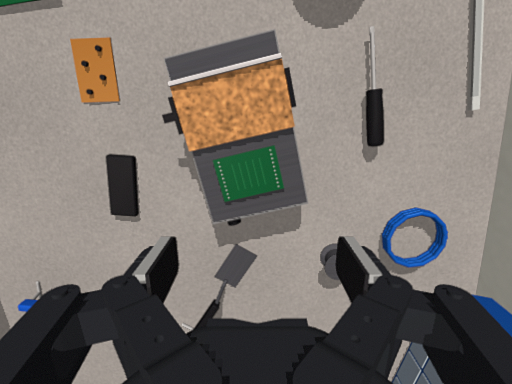

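Wrist view from above: the cork pad runs from (190,150) to (293,128) along its step edge, with the board at (249,174). The spatula blade is at (236,264), its handle hidden by the gripper, and the spool at (338,258).

```bash
python3 - <<'E'
from h import *
c=pickle.load(open("cw1.pkl","rb"))
crop(c,160,80,150,150,5,"w1a.png");crop(c,200,195,110,120,5,"w1b.png")
E
```

```text
(no output)
```

View pics/w1a.png

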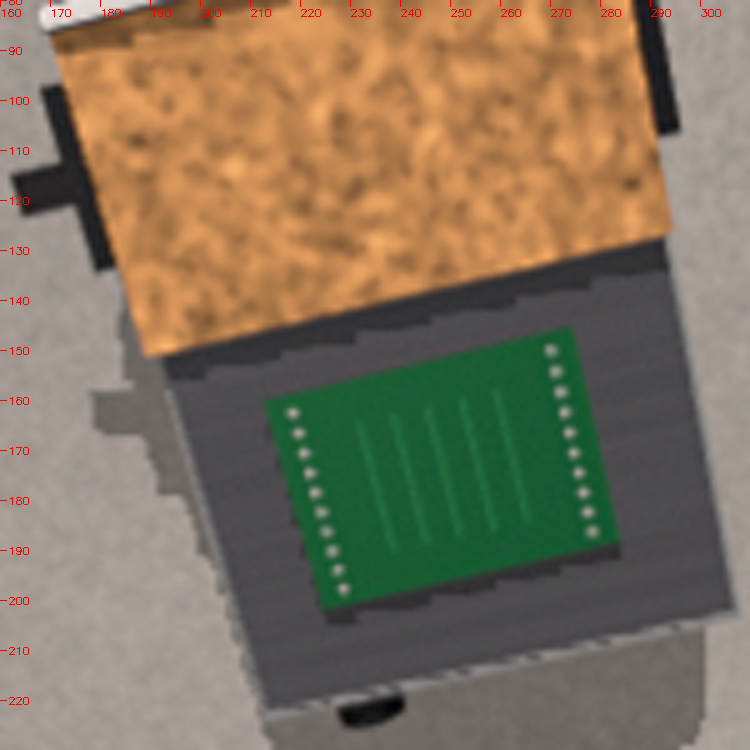

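View pics/w1b.png

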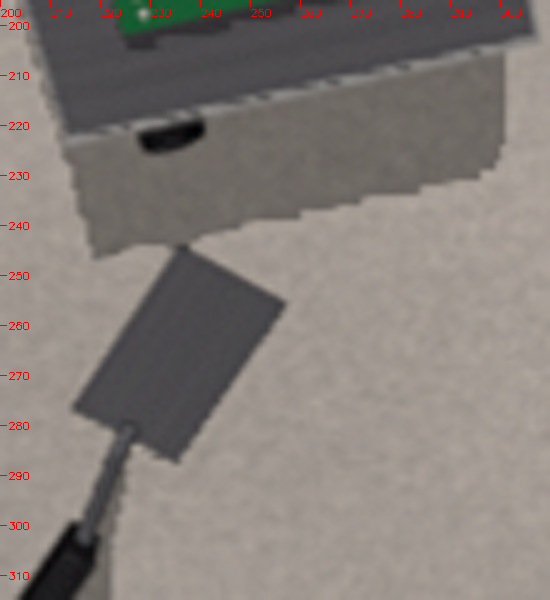

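```bash
python3 - <<'E'
from h import *
from scipy.optimize import least_squares
np.set_printoptions(precision=4,suppress=True)
c0=pickle.load(open("c0.pkl","rb"));S=c0["side"];C=c0["scene"];W=pickle.load(open("cw1.pkl","rb"))
def T(p,L):
    a=p[2];L=np.array(L,float);return np.c_[p[0]+L[:,0]*np.cos(a)-L[:,1]*np.sin(a),p[1]+L[:,0]*np.sin(a)+L[:,1]*np.cos(a),L[:,2]+p[3]]
def fit(name,model,obs,p0):
    # weight: wrist px ~1.6mm, scene 3.5mm, side ~3mm
    f=lambda p:np.concatenate([(proj(c,model(p)[idx])-o).ravel() for c,idx,o in obs])
    r=least_squares(f,p0,loss="soft_l1");print(name,r.x,np.degrees(r.x[2]));print(f(r.x).reshape(-1,2).T.round(1));return r.x
bl=[(.125,.023,.0022),(.125,-.023,.0022),(.045,.023,.0022),(.045,-.023,.0022)]
oS=np.array([(308,270.7),(325.3,273.7),(303.7,297.5),(321.7,301.3)])-.42
oC=np.array([(194.4,177.2),(181.4,179.1),(192.8,164.1),(180,165.6)])-.44
oW=np.array([(236,243.6),(257.2,255.2),(214,276.2),(235.6,287.2)])
A=[0,1,2,3]
fit("spat W",lambda p:T(np.r_[p,0],bl),[(W,A,oW)],[.48,-.34,.93])
fit("spat all",lambda p:T(np.r_[p,0],bl),[(W,A,oW),(S,A,oS),(C,A,oC)],[.48,-.34,.93])
sd=np.array([(278.6,210.7),(304.3,198.9),(317.6,213.1),(292.4,226.7)])-.43
sc=np.array([(215.7,174),(232.6,181.4),(215,196.4),(196.7,188.9)])[[1,2,3,0]]-.43
bw=np.array([(212.6,159.6),(274.4,145),(283.2,189),(224.8,201.2)])
b=[(.032,.045,0),(.032,-.045,0),(-.032,-.045,0),(-.032,.045,0)]
fit("board W",lambda p:T(np.r_[p,.0589],b),[(W,A,bw)],[.587,-.067,1.73])
fit("board all",lambda p:T(p,b),[(W,A,bw),(S,A,sd),(C,A,sc)],[.587,-.067,1.73,.058])
sk=np.array([(249.5,190.3),(291.5,172),(309,190),(265.5,210)])-.43
ck=np.array([(243.5,177.8),(266,187.5),(237.5,214.8),(213,204)])[[1,2,3,0]]-.43
wk=np.array([(294,126),(189,151)])
k=[(.087,.075,0),(.087,-.075,0),(0,-.075,0),(0,.075,0)]
fit("cork W",lambda p:T(np.r_[p,.061],k),[(W,[2,3],wk)],[.58,-.017,1.73])
fit("cork all",lambda p:T(p,k),[(W,[2,3],wk),(S,A,sk),(C,A,ck)],[.58,-.017,1.73,.06])
print("plate edge", plane(W,[(212,221.6),(306.6,202)],.053))
# plate corners with all cams
r1=[(W,(306.6,202)),(S,(334-.43,218.9-.43)),(C,(182.4-.43,192.6-.43))]
f=lambda p:np.concatenate([(proj(c,p)-np.array(u)).ravel() for c,u in r1]);s=least_squares(f,[.67,-.12,.05]);print("plate corner",s.x,s.fun)
E
```

```text
spat W [ 0.4906 -0.3232  0.9303] 53.30070347261754
[[-0.3  0.2  0.3 -0.2]
 [-0.   0.2 -0.1 -0.1]]
spat all [ 0.4903 -0.3232  0.9276] 53.14676680046494
[[-0.3  0.1  0.2 -0.3 -0.3 -0.1 -0.4  0.1 -0.  -1.1 -0.5 -1.1]
 [ 0.1  0.4 -0.  -0.  -1.3 -0.7 -0.5 -0.5 -0.8 -1.2 -0.9 -1.1]]
board W [ 0.5858 -0.0704  1.707 ] 97.80260800405098
[[ 0.3 -0.   0.1 -0.4]
 [ 0.2  0.7 -0.9 -0.2]]
board all [ 0.5862 -0.0695  1.7125  0.0605] 98.1172001092531
[[ 0.3  0.1  0.6 -0.1 -0.6 -0.3  0.4 -0.9 -0.1 -1.  -0.1 -0.2]
 [-0.1 -0.1 -1.4 -0.3  0.7 -0.1  0.6  0.6 -0.8 -0.7 -0.8 -0.4]]
cork W [ 0.58   -0.0184  1.7107] 98.0132847812219
[[-0.4  0.4]
 [ 0.1 -0.1]]
cork all [ 0.5806 -0.0183  1.708   0.0626] 97.85966700316466
[[ 0.2  0.5 -0.3 -0.1 -0.2 -0.   1.9  0.5 -0.6 -0.1]
 [ 0.2 -0.2  0.1  0.1 -0.   0.3  0.   0.1 -0.7 -0.1]]
plate edge [[ 0.5212 -0.1421  0.053 ]
 [ 0.6692 -0.123   0.053 ]]
plate corner [ 0.6697 -0.1229  0.0513] [ 0.1317 -0.4545 -0.567   0.4132 -0.814  -0.6838]
```

```bash
cat > kin.py <<'E'
from h import *
import itertools
from scipy.optimize import least_squares
D=[eval(l) for l in open("log.txt")]
def fk(q,P,s):
    # P: h, L1, L2, L3, a_elbow, base yaw, tool yaw, x0
    h,L1,L2,L3,a,y0,y7,b=P
    R=Rot.from_euler("z",y0);p=np.array([0,0,h])
    R=R*Rot.from_euler("z",s[0]*q[0]);p=p+R.apply([b,0,0]);R=R*Rot.from_euler("y",q[1]);R=R*Rot.from_euler("z",s[1]*q[2]);p=p+R.apply([a,0,L1])
    R=R*Rot.from_euler("y",q[3]);p=p+R.apply([-a,0,0]);R=R*Rot.from_euler("z",s[2]*q[4]);p=p+R.apply([0,0,L2])
    R=R*Rot.from_euler("y",q[5])*Rot.from_euler("z",s[3]*q[6]+y7);p=p+R.apply([0,0,L3]);return p,R
def res(P,s):
    o=[]
    for q,t,e in D:
        p,R=fk(q,P,s);o+=[*(p-t)*5,*(Rot.from_quat(e).inv()*R).as_rotvec()]
    return np.array(o)
if __name__=="__main__":
    np.set_printoptions(precision=4,suppress=True)
    out=[]
    for s in itertools.product((1,-1),repeat=4):
        for y0 in(0,1.57,3.14,-1.57):
            for y7 in(0,1.57,3.14,-1.57):
                r=least_squares(res,[.35,.45,.45,.3,0,y0,y7,0],args=(s,));out.append((r.cost,s,r.x))
    out.sort(key=lambda x:x[0])
    for o in out[:4]:print(o)
    print(np.abs(res(out[0][2],out[0][1])).max())
E
python3 kin.py
```

```text
(np.float64(0.00030289932818757605), (-1, -1, -1, -1), array([ 1.8076,  0.5952,  0.6741,  1.8566, -0.2043, -0.0727,  3.0689,
        0.0135]))
(np.float64(0.0003028993281900885), (-1, -1, -1, -1), array([ 1.8076,  0.5952,  0.6741,  1.8566, -0.2043, -0.0727, -3.2143,
        0.0135]))
(np.float64(0.00030289932819232), (-1, -1, -1, -1), array([ 1.8076,  0.5952,  0.6741,  1.8566, -0.2043, -0.0727, -3.2143,
        0.0135]))
(np.float64(0.0003028993281923449), (-1, -1, -1, -1), array([ 1.8075,  0.5952,  0.6741,  1.8566, -0.2043, -0.0727,  3.0689,
        0.0135]))
0.015804224100936792
```

```bash
cat >> h.py <<'E'
def tool_of_spat(yaw,pitch,tilt=30.):
    """tool rotation for spatula yaw/pitch(deg, + = handle up, tip down); grasp leaned back by tilt"""
    Rs=Rot.from_euler("z",yaw,degrees=True)*Rot.from_euler("y",pitch,degrees=True)
    t=np.radians(tilt);c,s=np.cos(t),np.sin(t)
    M=np.array([[0,-1,0],[-c,0,-s],[s,0,-c]]).T
    return Rs,Rs*Rot.from_matrix(M)
def grasp_tcp(origin,yaw,back=0.,tilt=30.,pz=.0187):
    Rs,Rt=tool_of_spat(yaw,0,tilt)
    return np.array(origin)+Rs.apply([0,0,.04])+Rt.apply([0,0,pz-back]),Rt
E
python3 - <<'E'
from h import *
np.set_printoptions(precision=4,suppress=True)
o=log()
p,R=grasp_tcp([.4904,-.3232,0],53.2,back=.12);print(p,R.as_matrix())
print(rel(p,R,o))
E
```

```text
[ 0.4601 -0.3638  0.1277] [[ 0.8007 -0.5188  0.2995]
 [-0.599  -0.6935  0.4004]
 [-0.     -0.5    -0.866 ]]
[-0.111   0.3233  0.1733  0.5102  0.1462  0.5436]
```

```bash
python3 -m creep '[{"grip":0.085,"tx":-0.11,"ty":0.32,"tz":0.17,"rx":0.51,"ry":0.146,"rz":0.544},{"grip":0.06,"tx":-0.11,"ty":0.32,"tz":0.17,"rx":0.51,"ry":0.146,"rz":0.544},{"grip":0.05,"tx":-0.11,"ty":0.32,"tz":0.17,"rx":0.51,"ry":0.146,"rz":0.544},{"grip":0.05,"tx":-0.11,"ty":0.32,"tz":0.17,"rx":0.51,"ry":0.146,"rz":0.544},{"grip":0.05,"tx":-0.11,"ty":0.32,"tz":0.17,"rx":0.51,"ry":0.146,"rz":0.544},{"grip":0.05,"tx":-0.11,"ty":0.32,"tz":0.17,"rx":0.51,"ry":0.146,"rz":0.544},{"grip":0.05,"tx":-0.11,"ty":0.32,"tz":0.17,"rx":0.51,"ry":0.146,"rz":0.544},{"grip":0.05,"tx":-0.11,"ty":0.32,"tz":0.17,"rx":0.51,"ry":0.146,"rz":0.544}]'
python3 - <<'E'
from h import *
from bench import manip
np.set_printoptions(precision=4,suppress=True)
o=log();print(o["joint_pos"],o["force"])
for back in(.12,0):
    p,R=grasp_tcp([.4904,-.3232,0],53.2,back=back);print(rel(p,R,o))
c=manip.capture("wrist");pickle.dump(c,open("cw2.pkl","wb"));cv2.imwrite("pics/w2.png",c["image"])
# predicted overlay
Rs=Rot.from_euler("z",53.2,degrees=True);O=np.array([.4904,-.3232,0])
for L in([.125,.023,.0022],[.125,-.023,.0022],[.045,.023,.0022],[.045,-.023,.0022],[.025,.007,.05],[.025,-.007,.05],[-.09,.007,.05],[-.09,-.007,.05],[0,0,.05]):
    print(L,proj(c,O+Rs.apply(L)))
E
python3 kin.py
```

```text
time_s: 3.18
tool_pos: [0.4634, -0.3581, 0.131]
eef_rot: [0.917, -0.303, 0.081, -0.247]
force: [1.2, -0.4, 0.1]
gripper_width: 0.585
[ 0.3003  0.5175  0.7395  1.6883 -0.844   1.3884  0.6728] [ 1.2323 -0.3947  0.0967]
[ 0.0007  0.0074 -0.0004 -0.0014  0.0029  0.0032]
[ 0.001   0.0075  0.1196 -0.0014  0.0029  0.0032]
[0.125, 0.023, 0.0022] [[237.9474 102.7422]]
[0.125, -0.023, 0.0022] [[276.5558 102.8367]]
[0.045, 0.023, 0.0022] [[236.4936 166.5639]]
[0.045, -0.023, 0.0022] [[277.5742 166.683 ]]
[0.025, 0.007, 0.05] [[249.4226 170.6003]]
[0.025, -0.007, 0.05] [[264.4593 170.6444]]
[-0.09, 0.007, 0.05] [[248.1012 302.1487]]
[-0.09, -0.007, 0.05] [[264.8621 302.2136]]
[0, 0, 0.05] [[256.8489 196.8725]]
(np.float64(0.00156976825999946), (-1, -1, -1, -1), array([ 0.3203,  0.3915,  0.4845,  0.3596,  0.0137, -0.0724, -3.2123,
        0.0112]))
(np.float64(0.001569768259999487), (-1, -1, -1, -1), array([ 0.3203,  0.3915,  0.4845,  0.3596,  0.0137, -0.0724,  3.0708,
        0.0112]))
(np.float64(0.001569768259999489), (-1, -1, -1, -1), array([ 0.3203,  0.3915,  0.4845,  0.3596,  0.0137, -0.0724,  3.0708,
        0.0112]))
(np.float64(0.0015697682599994942), (-1, -1, -1, -1), array([ 0.3203,  0.3915,  0.4845,  0.3596,  0.0137, -0.0724, -3.2123,
        0.0112]))
0.03624984682733978
```

View pics/w2.png

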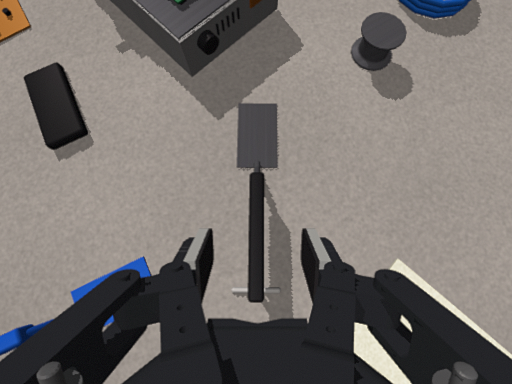

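```bash
cat > kin2.py <<'E'
from h import *
from scipy.optimize import least_squares
D=[eval(l) for l in open("log.txt")]
# params: h,L1,L2,L3, x-offsets at shoulder,elbow(2),wrist, y-offsets shoulder, elbow, wrist; joint offsets7
nom=np.r_[.33,.4,.48,.36,np.zeros(7),np.zeros(6),np.pi]
def fk(q,P):
    h,L1,L2,L3,bs,ae,af,aw,ys,ye,yw=P[:11];o=P[11:]
    q=np.array([-1,1,-1,1,-1,1,-1])*np.array(q)+o
    p=np.zeros(3);R=Rot.identity()
    for ax,a,t in(("z",q[0],[bs,ys,h]),("y",q[1],[0,0,0]),("z",q[2],[ae,ye,L1]),("y",q[3],[af,0,0]),("z",q[4],[0,yw,L2]),("y",q[5],[aw,0,0]),("z",q[6],[0,0,L3])):
        R=R*Rot.from_euler(ax,a);p=p+R.apply(t)
    return p,R
def res(P,reg=True):
    o=[]
    for q,t,e in D:
        p,R=fk(q,P);o+=[*(p-t)/.002,*(Rot.from_quat(e).inv()*R).as_rotvec()/.003]
    if reg:o+=list((P-nom)[:4]/.3)+list((P-nom)[4:11]/.04)+list((P-nom)[11:]/.03)
    return np.array(o)
def fit():
    return least_squares(res,nom).x
if __name__=="__main__":
    np.set_printoptions(precision=4,suppress=True)
    P=fit();print(P);r=res(P,False).reshape(-1,6);print(r)
E
python3 kin2.py
```

```text
[ 0.2589  0.4472  0.4882  0.3426  0.0003  0.003  -0.0007  0.0011 -0.0217
 -0.0226 -0.0012 -0.0003  0.      0.     -0.     -0.      0.      3.1414]
[[-0.0053 -0.0028  0.0141 -0.0001 -0.0053  0.0027]
 [-0.0053 -0.0028  0.0141 -0.0001 -0.0053  0.0027]
 [ 0.0283  0.0368  0.0438 -0.005  -0.0057  0.002 ]
 [-0.0149 -0.0056 -0.0245 -0.0072 -0.0057  0.0013]
 [-0.0142 -0.0055 -0.0241 -0.0071 -0.0056  0.0013]
 [-0.0029  0.0142 -0.0219 -0.0021  0.0321 -0.0093]]
```

```bash
cat > plan.py <<'E'
from kin2 import *
lo=np.array([-2.6,-.5,-1.47,.16,-1.27,.06,-2.6]);hi=np.array([2.6,2.12,1.34,2.42,4.41,2.06,2.6])
P=fit()
STEP=np.array([.5803,-.0184,.053]);YAW=97.9
def pose(tip,yaw,pitch,tilt):
    Rs,Rt=tool_of_spat(yaw,pitch,tilt)
    return np.array(tip)+Rs.apply([-.125,0,.04])+Rt.apply([0,0,.0187]),Rt
def ik(p,R,q0,w=1e-3,n=1):
    best=None
    for k in range(n):
        s=q0 if k==0 else np.random.uniform(lo,hi)
        f=lambda q:(lambda a:np.r_[(a[0]-p)/.01,(R.inv()*a[1]).as_rotvec()/.03,w*(q-q0)])(fk(q,P))
        r=least_squares(f,np.clip(s,lo+1e-4,hi-1e-4),bounds=(lo,hi))
        a=fk(r.x,P);e=(np.linalg.norm(a[0]-p),np.linalg.norm((R.inv()*a[1]).as_rotvec()))
        if best is None or r.cost<best[0]-1e-9:best=(r.cost,r.x,e)
    return best
if __name__=="__main__":
    np.set_printoptions(precision=2,suppress=True)
    q0=np.array(D[-1][0]);print(P)
    ex=Rot.from_euler("z",YAW,degrees=True)
    for tilt in(30,0,-20):
        q=q0
        print("tilt",tilt)
        p,R=grasp_tcp([.4904,-.3232,0],53.2,0,tilt)
        seq=[("grasp",p,R)]
        seq+=[("lift",p+[0,0,.12],R)]
        for f in(.33,.66,1):
            Rs,_=tool_of_spat(53.2,0);tp0=np.array([.4904,-.3232,.12])+Rs.apply([.125,0,0]);tp1=STEP+ex.apply([-.13,0,.05])
            seq+=[("swing",*pose(tp0+f*(tp1-tp0),53.2+f*(YAW-53.2),0,tilt))]
        seq+=[("land",*pose(STEP+ex.apply([-.1,0,0]),YAW,0,tilt)),("step",*pose(STEP,YAW,0,tilt))]
        seq+=[("th%d"%t,*pose(STEP,YAW,t,tilt)) for t in range(10,126,10)]
        for n,p,R in seq:
            c,q,e=ik(p,R,q,w=.02);print(n,q,"m%.2f"%min((q-lo).min(),(hi-q).min()),"err %.4f %.3f"%e)
E
python3 plan.py
```

```text
[ 0.26  0.45  0.49  0.34  0.    0.   -0.    0.   -0.02 -0.02 -0.   -0.
  0.    0.   -0.   -0.    0.    3.14]
tilt 30
grasp [ 0.27  0.63  0.65  1.78 -0.97  1.2   0.75] m0.30 err 0.0000 0.000
lift [ 0.21  0.46  0.73  1.72 -0.83  1.34  0.58] m0.44 err 0.0000 0.000
swing [ 0.24  0.59  0.66  1.55 -0.81  1.46  0.71] m0.46 err 0.0000 0.000
swing [ 0.25  0.7   0.59  1.37 -0.77  1.57  0.82] m0.49 err 0.0000 0.000
swing [ 0.23  0.81  0.54  1.18 -0.72  1.67  0.92] m0.39 err 0.0000 0.000
land [ 0.19  0.81  0.52  1.28 -0.73  1.57  0.95] m0.49 err 0.0000 0.000
step [ 0.04  0.68  0.5   1.49 -0.73  1.45  0.88] m0.54 err 0.0000 0.000
th10 [-0.1   0.58  0.56  1.56 -0.61  1.33  0.77] m0.66 err 0.0000 0.000
th20 [-0.25  0.48  0.61  1.62 -0.46  1.23  0.63] m0.73 err 0.0000 0.000
th30 [-0.43  0.41  0.67  1.68 -0.27  1.15  0.45] m0.67 err 0.0000 0.000
th40 [-0.6   0.36  0.71  1.72 -0.07  1.1   0.24] m0.63 err 0.0000 0.000
th50 [-0.78  0.36  0.76  1.76  0.12  1.1   0.03] m0.58 err 0.0000 0.000
th60 [-0.93  0.39  0.8   1.77  0.28  1.12 -0.16] m0.54 err 0.0000 0.000
th70 [-1.05  0.46  0.82  1.78  0.39  1.17 -
[... 2457 characters left out ...]
4  1.85 -0.1   0.92  0.09] m0.00 err 0.0000 0.000
th40 [-1.32  1.1   1.34  1.84 -0.01  0.95 -0.04] m0.00 err 0.0000 0.000
th50 [-1.38  1.24  1.34  1.82  0.05  1.01 -0.14] m0.00 err 0.0000 0.000
th60 [-1.42  1.38  1.33  1.8   0.09  1.07 -0.21] m0.01 err 0.0000 0.000
th70 [-1.44  1.51  1.32  1.76  0.13  1.14 -0.28] m0.02 err 0.0000 0.000
th80 [-1.46  1.65  1.31  1.71  0.17  1.23 -0.34] m0.03 err 0.0000 0.000
th90 [-1.47  1.77  1.29  1.66  0.22  1.31 -0.38] m0.05 err 0.0000 0.000
th100 [-1.47  1.9   1.28  1.6   0.26  1.4  -0.42] m0.06 err 0.0000 0.000
th110 [-1.46  2.02  1.27  1.54  0.31  1.5  -0.45] m0.07 err 0.0000 0.000
th120 [-1.43  2.12  1.26  1.48  0.38  1.59 -0.47] m0.00 err 0.0000 0.000
```

```bash
python3 -m creep '[{"grip":0.05,"tx":0,"ty":0.0035,"tz":0.04,"rx":0,"ry":0,"rz":0},{"grip":0.05,"tx":0,"ty":0.0035,"tz":0.07,"rx":0,"ry":0,"rz":0},{"grip":0.05,"tx":0,"ty":0.0035,"tz":0.07,"rx":0,"ry":0,"rz":0},{"grip":0.05,"tx":0,"ty":0.0035,"tz":0.07,"rx":0,"ry":0,"rz":0}]'
python3 - <<'E'
from h import *
np.set_printoptions(precision=4,suppress=True)
o=log();print(o["force"],o["joint_vel"])
p,R=grasp_tcp([.4904,-.3232,0],53.2,back=0);print(rel(p,R,o))
E
```

```text
time_s: 3.72
tool_pos: [0.4823, -0.334, 0.0706]
eef_rot: [0.917, -0.303, 0.082, -0.246]
force: [0.7, -1.1, 0.3]
gripper_width: 0.587
[ 0.7434 -1.1081  0.277 ] [ 0.0157 -0.0035  0.0135 -0.0071 -0.     -0.0027  0.0032]
[-0.      0.0036  0.052  -0.0005 -0.0001  0.0042]
```

```bash
python3 -m creep '[{"grip":0.05,"tx":0,"ty":0.002,"tz":0.03,"rx":0,"ry":0,"rz":0.004},{"grip":0.05,"tx":0,"ty":0.002,"tz":0.05,"rx":0,"ry":0,"rz":0.004},{"grip":0.05,"tx":0,"ty":0.002,"tz":0.05,"rx":0,"ry":0,"rz":0.004},{"grip":0.05,"tx":0,"ty":0.002,"tz":0.05,"rx":0,"ry":0,"rz":0.004}]'
python3 - <<'E'
from h import *
from bench import manip
np.set_printoptions(precision=4,suppress=True)
o=log();print(o["force"],o["joint_vel"])
p,R=grasp_tcp([.4904,-.3232,0],53.2,back=0);print(rel(p,R,o))
c=manip.capture("wrist");cv2.imwrite("pics/w3.png",c["image"])
E
```

```text
time_s: 4.22
tool_pos: [0.4954, -0.3163, 0.0255]
eef_rot: [0.916, -0.306, 0.082, -0.246]
force: [0.4, -0.6, 0.7]
gripper_width: 0.587
[ 0.4421 -0.6381  0.6954] [ 0.0036 -0.0041  0.0051 -0.0017  0.0014 -0.002   0.0014]
[ 0.0002  0.0001  0.0019  0.0001 -0.0002 -0.0018]
```

View pics/w3.png

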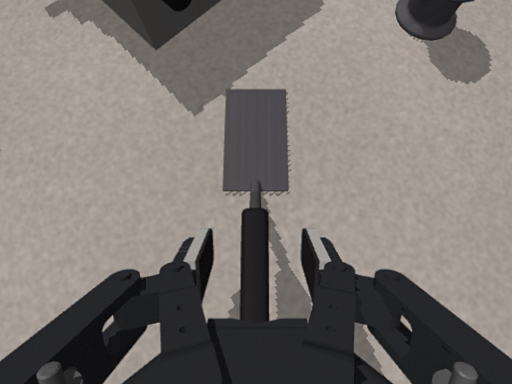

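The handle is centred between the pads (column 255), with the blade straight ahead at rows 88-190. I'm closing the gripper.

```bash
python3 -m creep '[{"grip":0.03,"tx":0,"ty":0,"tz":0.001,"rx":0,"ry":0,"rz":0},{"grip":0.01,"tx":0,"ty":0,"tz":0.001,"rx":0,"ry":0,"rz":0},{"grip":0.005,"tx":0,"ty":0,"tz":0.001,"rx":0,"ry":0,"rz":0},{"grip":0.005,"tx":0,"ty":0,"tz":0.001,"rx":0,"ry":0,"rz":0},{"grip":0.005,"tx":0,"ty":0,"tz":0.001,"rx":0,"ry":0,"rz":0},{"grip":0.005,"tx":0,"ty":0,"tz":0.001,"rx":0,"ry":0,"rz":0}]'
python3 - <<'E'
from h import *
np.set_printoptions(precision=4,suppress=True)
o=log();print(o["force"],o["wrist_torque"],o["tool_pos"],o["gripper_width"]*85.4)
p,R=grasp_tcp([.4904,-.3232,0],53.2,back=0);print(rel(p,R,o))
E
```

```text
time_s: 5.03
tool_pos: [0.4956, -0.3152, 0.024]
eef_rot: [0.916, -0.306, 0.081, -0.246]
force: [-1.8, -0.4, 5.6]
gripper_width: 0.157
[-1.7601 -0.3904  5.6236] [-0.0656  0.3275  0.1628] [ 0.4956 -0.3152  0.024 ] 13.370564145118754
[ 0.0006  0.0002  0.0001 -0.0003  0.0006 -0.0019]
```

```bash
python3 - <<'E'
from h import *
np.set_printoptions(precision=5,suppress=True)
o=log();p0=np.array(o["tool_pos"]);R0=Rot.from_quat(o["eef_rot"])
x=-R0.as_matrix()[:,0]; yaw=np.degrees(np.arctan2(-x[0],x[1]));print("yaw",yaw,x)
Rs=Rot.from_euler("z",yaw,degrees=True)
# spat tip position in tool frame
O=np.array([.4904,-.3232,0]);tip=O+Rs.apply([.125,0,0])
G=dict(p0=p0,R0=R0.as_quat(),Rts=(R0.inv()*Rs).as_quat(),tip=R0.inv().apply(tip-p0));pickle.dump(G,open("grasp.pkl","wb"));print(G)
print(R0.inv().apply([0,0,.12]))
E
cat >> h.py <<'E'
try:
    G=pickle.load(open("grasp.pkl","rb"))
    def spat(o):
        R=Rot.from_quat(o["eef_rot"]);return R.apply(G["tip"])+o["tool_pos"],(R*Rot.from_quat(G["Rts"])).as_euler("ZYX",degrees=True)
    def tool_for(tip,Rs):
        R=Rs*Rot.from_quat(G["Rts"]).inv();return np.array(tip)-R.apply(G["tip"]),R
except Exception: pass
E
python3 -m creep '[{"grip":0.005,"tx":0,"ty":-0.008,"tz":-0.014,"rx":0,"ry":0,"rz":0},{"grip":0.005,"tx":0,"ty":-0.03,"tz":-0.052,"rx":0,"ry":0,"rz":0},{"grip":0.005,"tx":0,"ty":-0.06,"tz":-0.104,"rx":0,"ry":0,"rz":0},{"grip":0.005,"tx":0,"ty":-0.06,"tz":-0.104,"rx":0,"ry":0,"rz":0},{"grip":0.005,"tx":0,"ty":-0.06,"tz":-0.104,"rx":0,"ry":0,"rz":0},{"grip":0.005,"tx":0,"ty":-0.06,"tz":-0.104,"rx":0,"ry":0,"rz":0}]'
python3 - <<'E'
from h import *
from bench import manip
np.set_printoptions(precision=4,suppress=True)
o=log();print(o["force"],o["wrist_torque"],spat(o))
for n in("wrist","side"):
    c=manip.capture(n);pickle.dump(c,open(f"c4{n}.pkl","wb"));cv2.imwrite(f"pics/{n}4.png",c["image"])
    tip,e=spat(o);Rs=Rot.from_euler("ZYX",e,degrees=True)
    print(n,[proj(c,tip+Rs.apply(L)).round(1) for L in([0,.023,.0022],[0,-.023,.0022],[-.08,.023,.0022],[-.08,-.023,.0022])])
E
```

```text
yaw 53.12180131733021 [-0.79991  0.60012  0.00153]
{'p0': array([ 0.49564, -0.31524,  0.02402]), 'R0': array([ 0.91623, -0.30569,  0.08121, -0.24591]), 'Rts': array([-0.68284,  0.68312, -0.1826 , -0.18364]), 'tip': array([ 0.00063, -0.08798,  0.07858])}
[-0.00018 -0.06003 -0.1039 ]
time_s: 5.78
tool_pos: [0.4953, -0.3145, 0.1426]
eef_rot: [0.916, -0.306, 0.08, -0.246]
force: [0.8, -0.1, -1.3]
gripper_width: 0.156
[ 0.8065 -0.1438 -1.3128] [-0.5072  0.4082 -0.0061] (array([ 0.565 , -0.2224,  0.1186]), array([53.1483,  0.0094,  0.1449]))
wrist [array([[226.1,  88.6]]), array([[286.6,  88.5]]), array([[223.1, 190.8]]), array([[289.7, 190.7]])]
side [array([[313.5, 242.9]]), array([[332.9, 246.7]]), array([[309.1, 272. ]]), array([[329.8, 276.2]])]
```

View pics/wrist4.png

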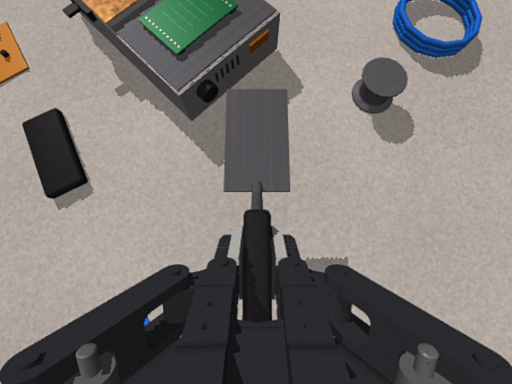

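```bash
cat >> h.py <<'E'
STEP=np.array([.5803,-.0184,.053]);YAW=97.9;EX=Rot.from_euler("z",YAW,degrees=True)
def goto(X,Y,Z,pitch,o=None):
    p,R=tool_for(STEP+EX.apply([X,Y,Z]),EX*Rot.from_euler("y",pitch,degrees=True))
    return rel(p,R,o)
def st(o):
    t,e=spat(o);return (EX.inv().apply(t-STEP)*1000).round(2),(e-[YAW,0,0]).round(2),"F",EX.inv().apply(o["force"]).round(2),"T",EX.inv().apply(o["wrist_torque"]).round(3),"t",o["time_s"]
E
python3 - <<'E'
from h import *
o=log();print(st(o));print(goto(-.13,.001,.04,0,o))
E
```

```text
(array([-200.23,   43.19,   65.61]), array([-4.477e+01,  2.000e-02,  1.400e-01]), 'F', array([ 0.31, -0.42, -1.2 ]), 'T', array([0.502, 0.457, 0.029]), 't', 5.875)
[ 0.062  -0.0849  0.0783 -0.0019 -0.3888 -0.6777]
```

```bash
python3 -m creep '[{"grip":0.005,"tx":0.011,"ty":-0.014,"tz":0.013,"rx":0,"ry":-0.065,"rz":-0.113},{"grip":0.005,"tx":0.022,"ty":-0.028,"tz":0.026,"rx":0,"ry":-0.13,"rz":-0.226},{"grip":0.005,"tx":0.031,"ty":-0.042,"tz":0.039,"rx":0,"ry":-0.194,"rz":-0.339},{"grip":0.005,"tx":0.042,"ty":-0.057,"tz":0.052,"rx":0,"ry":-0.259,"rz":-0.452},{"grip":0.005,"tx":0.052,"ty":-0.071,"tz":0.065,"rx":0,"ry":-0.324,"rz":-0.565},{"grip":0.005,"tx":0.062,"ty":-0.085,"tz":0.078,"rx":-0.002,"ry":-0.389,"rz":-0.678},{"grip":0.005,"tx":0.062,"ty":-0.085,"tz":0.078,"rx":-0.002,"ry":-0.389,"rz":-0.678},{"grip":0.005,"tx":0.062,"ty":-0.085,"tz":0.078,"rx":-0.002,"ry":-0.389,"rz":-0.678}]'
python3 - <<'E'
from h import *
from bench import manip
np.set_printoptions(precision=4,suppress=True)
o=log();print(st(o),o["joint_pos"]);print(goto(-.13,.001,.04,0,o))
c=manip.capture("wrist");pickle.dump(c,open("cw5.pkl","wb"));cv2.imwrite("pics/w5.png",c["image"])
E
```

```text
time_s: 6.88
tool_pos: [0.6122, -0.2627, 0.1177]
eef_rot: [0.964, 0.066, -0.018, -0.258]
force: [-0.3, -0.4, -0.4]
gripper_width: 0.151
(array([-130.92,    1.26,   40.58]), array([-0.07,  0.06,  0.01]), 'F', array([-0.34,  0.31, -0.43]), 'T', array([-0.006,  0.665,  0.017]), 't', 6.875) [ 0.2314  0.8141  0.5367  1.1914 -0.7221  1.6573  0.9341]
[ 0.0004 -0.0004  0.0011  0.0011 -0.0005 -0.0011]
```

View pics/w5.png

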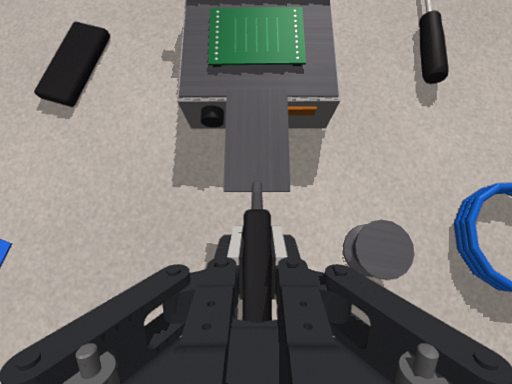

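```bash
python3 - <<'E'
from h import *
c=pickle.load(open("cw5.pkl","rb"))
f=lambda u,z:(EX.inv().apply(plane(c,u,z)-STEP)*1000).round(1)
print("board rear, front",f([(209.5,66),(305.5,64.5),(209,8),(304,6.5)],.0589));print("plate edge",f([(179,97),(339,97)],.053))
o=log();print(st(o));print(goto(-.093,.001,.012,0,o));print(goto(-.093,.001,.003,0,o))
E
```

```text
board rear, front [[-82.4  45.1   5.9]
 [-81.1 -45.    5.9]
 [-14.3  48.6   5.9]
 [-12.8 -46.8   5.9]]
plate edge [[-111.2   73.5   -0. ]
 [-111.7  -75.9    0. ]]
(array([-131.28,    1.43,   41.  ]), array([-0.11,  0.08, -0.01]), 'F', array([ 0.13,  0.26, -0.26]), 'T', array([-0.103,  0.658, -0.026]), 't', 6.925)
[ 0.0006 -0.0186  0.0444  0.0014 -0.0012 -0.0016]
[ 0.0006 -0.0141  0.0522  0.0014 -0.0012 -0.0016]
```

```bash
python3 -m creep '[{"grip":0.005,"tx":0.0006,"ty":-0.01,"tz":0.02,"rx":0.001,"ry":-0.001,"rz":-0.001},{"grip":0.005,"tx":0.0006,"ty":-0.0166,"tz":0.048,"rx":0.0014,"ry":-0.001,"rz":-0.0015},{"grip":0.005,"tx":0.0006,"ty":-0.0166,"tz":0.048,"rx":0.0014,"ry":-0.001,"rz":-0.0015},{"grip":0.005,"tx":0.0006,"ty":-0.0166,"tz":0.048,"rx":0.0014,"ry":-0.001,"rz":-0.0015},{"grip":0.005,"tx":0.0006,"ty":-0.0166,"tz":0.048,"rx":0.0014,"ry":-0.001,"rz":-0.0015}]'
python3 - <<'E'
from h import *
for i in range(1):
    o=log();print(st(o));print(goto(-.093,.001,.003,0,o))
E
```

```text
time_s: 7.55
tool_pos: [0.6083, -0.2258, 0.0863]
eef_rot: [0.964, 0.067, -0.018, -0.258]
force: [0.1, -0.8, -1.1]
gripper_width: 0.153
(array([-93.78,   0.22,   9.11]), array([ 0.04,  0.08, -0.13]), 'F', array([-0.78, -0.01, -1.08]), 'T', array([ 0.001,  0.636, -0.042]), 't', 7.55)
[-0.0008  0.0025  0.0058  0.0015 -0.0017  0.0017]
```

```bash
python3 -m creep '[{"grip":0.005,"tx":0,"ty":0.0015,"tz":0.0026,"rx":0,"ry":0,"rz":0},{"grip":0.005,"tx":0,"ty":0.0025,"tz":0.0043,"rx":0,"ry":0,"rz":0},{"grip":0.005,"tx":0,"ty":0.0025,"tz":0.0043,"rx":0,"ry":0,"rz":0}]'
python3 -c "
from h import *
print(st(log()))"
python3 -m creep '[{"grip":0.005,"tx":0,"ty":0.0005,"tz":0.0009,"rx":0,"ry":0,"rz":0},{"grip":0.005,"tx":0,"ty":0.0005,"tz":0.0009,"rx":0,"ry":0,"rz":0}]'
python3 -c "
from h import *
print(st(log()))"
python3 -m creep '[{"grip":0.005,"tx":0,"ty":0.0005,"tz":0.0009,"rx":0,"ry":0,"rz":0},{"grip":0.005,"tx":0,"ty":0.0005,"tz":0.0009,"rx":0,"ry":0,"rz":0}]'
python3 -c "
from h import *
print(st(log()))"
```

```text
time_s: 7.92
tool_pos: [0.6083, -0.2246, 0.081]
eef_rot: [0.964, 0.067, -0.018, -0.258]
force: [-0.1, -1.5, 3.7]
gripper_width: 0.154
(array([-92.61,   0.14,   4.01]), array([ 0.1 ,  0.  , -0.12]), 'F', array([-1.44,  0.29,  3.75]), 'T', array([ 0.127, -0.041,  0.154]), 't', 7.925)
time_s: 8.18
tool_pos: [0.6084, -0.2248, 0.08]
eef_rot: [0.964, 0.067, -0.018, -0.258]
force: [0.2, -3.0, 5.1]
gripper_width: 0.15
(array([-9.281e+01,  8.000e-02,  2.880e+00]), array([ 0.09,  0.04, -0.13]), 'F', array([-3.05,  0.2 ,  5.08]), 'T', array([ 0.082, -0.015,  0.08 ]), 't', 8.175)
time_s: 8.43
tool_pos: [0.6084, -0.2248, 0.079]
eef_rot: [0.964, 0.067, -0.018, -0.258]
force: [0.4, -3.9, 5.5]
gripper_width: 0.154
(array([-9.284e+01,  5.000e-02,  1.860e+00]), array([ 0.09,  0.04, -0.13]), 'F', array([-3.87,  0.15,  5.5 ]), 'T', array([0.05 , 0.028, 0.097]), 't', 8.425)
```

```bash
python3 -m creep '[{"grip":0.005,"tx":0,"ty":-0.002,"tz":-0.0035,"rx":0,"ry":0,"rz":0},{"grip":0.005,"tx":0,"ty":-0.004,"tz":-0.007,"rx":0,"ry":0,"rz":0},{"grip":0.005,"tx":0,"ty":-0.004,"tz":-0.007,"rx":0,"ry":0,"rz":0}]'
python3 - <<'E'
from h import *
from bench import manip
o=log();print(st(o))
tip,e=spat(o);Rs=Rot.from_euler("ZYX",e,degrees=True)
for n in("wrist","side"):
    c=manip.capture(n);pickle.dump(c,open(f"c6{n}.pkl","wb"));cv2.imwrite(f"pics/{n}6.png",c["image"])
    print(n,[proj(c,tip+Rs.apply(L)).round(1) for L in([0,.023,.0022],[0,-.023,.0022],[-.08,.023,.0022],[-.08,-.023,.0022])])
w=pickle.load(open("c6wrist.pkl","rb"));crop(w,190,60,130,140,5,"w6c.png")
w=pickle.load(open("cw5.pkl","rb"));crop(w,190,60,130,140,5,"w5c.png")
w=pickle.load(open("c6side.pkl","rb"));crop(w,270,180,120,100,6,"s6c.png")
E
```

```text
time_s: 8.8
tool_pos: [0.6084, -0.2242, 0.0866]
eef_rot: [0.964, 0.068, -0.018, -0.258]
force: [0.3, -0.3, -0.8]
gripper_width: 0.154
(array([-92.18,   0.13,   9.53]), array([ 0.13,  0.02, -0.1 ]), 'F', array([-0.37, -0.28, -0.75]), 'T', array([0.018, 0.637, 0.069]), 't', 8.8)
wrist [array([[226. ,  87.8]]), array([[286.4,  87.7]]), array([[222.9, 189.8]]), array([[289.6, 189.7]])]
side [array([[300.1, 224.6]]), array([[313.8, 217.6]]), array([[318.9, 246.1]]), array([[332.8, 238.3]])]
```

View pics/w6c.png

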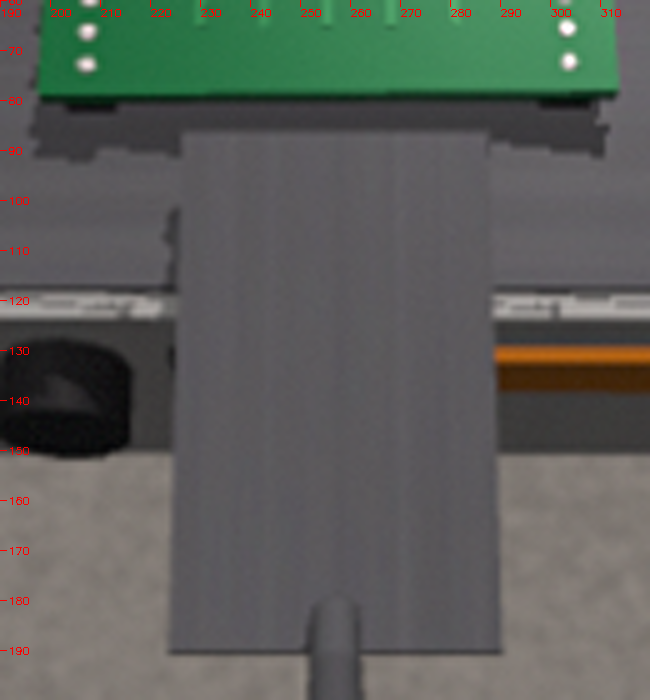

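View pics/w5c.png

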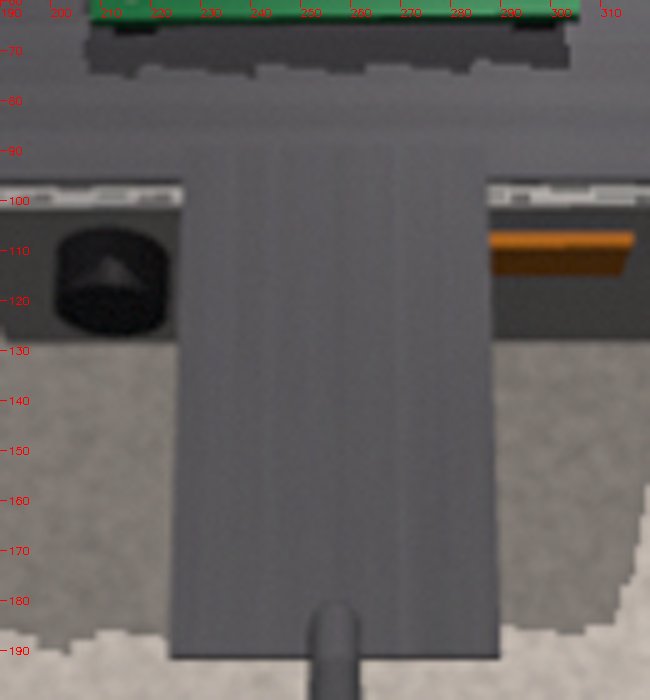

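View pics/s6c.png

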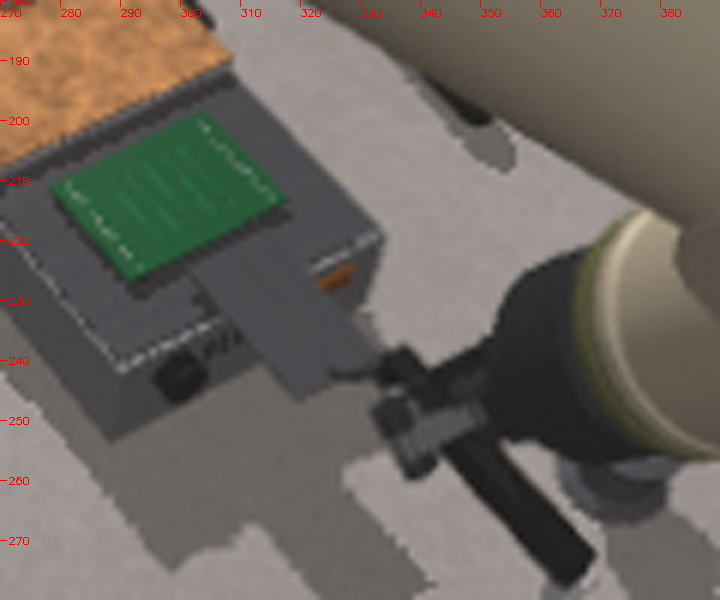

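```bash
python3 - <<'E'
from h import *
from scipy.optimize import least_squares
np.set_printoptions(precision=3,suppress=True)
# corners px: crop/5+offset-.4 ; order front L, front R, rear L, rear R
def fitw(c,uv,p0,R0):
    P=[[0,.023,.0022],[0,-.023,.0022],[-.08,.023,.0022],[-.08,-.023,.0022]]
    Rts=Rot.from_quat(G["Rts"])
    grip=G["tip"]+Rts.apply([-.125,0,.04])
    def pts(v): # pitch, yaw, slide x, slide y about grip
        Rv=Rts*Rot.from_euler("ZY",[v[1],v[0]])
        return np.array([p0+R0.apply(grip+Rv.apply(np.array(L)+[.125+v[2],v[3],-.04])) for L in P])
    r=least_squares(lambda v:(proj(c,pts(v))-uv).ravel(),np.zeros(4))
    print("pitch %.2f yaw %.2f deg, slide x %.2f y %.2f mm"%(*np.degrees(r.x[:2]),*r.x[2:]*1e3),r.fun)
    J=np.linalg.inv(r.jac.T@r.jac);print("sd per px",np.sqrt(np.diag(J))*[57.3,57.3,1e3,1e3])
L=[eval(l) for l in open("log.txt")]
def near(t): return min(L,key=lambda l:np.linalg.norm(np.array(l[1])-t))
for f,uv,t in(("cw5.pkl",[(183,145),(487,145),(169,657),(499,657)],[.6122,-.2627,.1177]),("c6wrist.pkl",[(181,131),(489,131),(168,653),(501,653)],[.6084,-.2242,.0866])):
    c=pickle.load(open(f,"rb"));l=near(t);uv=np.array(uv)/5+[190,60]-.4
    print(uv);fitw(c,uv,np.array(l[1]),Rot.from_quat(l[2]))
E
```

```text
[[226.2  88.6]
 [287.   88.6]
 [223.4 191. ]
 [289.4 191. ]]
pitch -0.10 yaw -0.13 deg, slide x -1.00 y -0.05 mm [ 0.141 -0.001 -0.16   0.004 -0.343 -0.038  0.361  0.022]
sd per px [0.588 0.458 0.883 0.74 ]
[[225.8  85.8]
 [287.4  85.8]
 [223.2 190.2]
 [289.8 190.2]]
pitch -1.56 yaw -0.09 deg, slide x -1.63 y -0.11 mm [ 0.111  0.013 -0.109 -0.017 -0.235 -0.012  0.234  0.008]
sd per px [0.591 0.454 0.872 0.738]
```

```bash
python3 - <<'E'
from h import *
im=cv2.imread("pics/w3.png");crop(dict(image=im),190,60,130,140,5,"w3c.png")
im=cv2.imread("pics/wrist4.png");crop(dict(image=im),190,60,130,140,5,"w4c.png")
def edge(im,name):
    g=im.astype(float).mean(2)
    # row gradient subpixel for front & rear edges within blade columns
    for lab,r0,r1,cols in(("front",78,98,list(range(232,252))+list(range(262,282))),("rear",182,200,list(range(230,246))+list(range(268,284)))):
        prof=np.median(g[r0:r1,cols],axis=1);d=np.abs(np.diff(prof));k=d.argmax();w=d[max(0,k-1):k+2];print(name,lab,"%.2f"%(r0+.5+(np.arange(max(0,k-1),k+2)*w).sum()/w.sum()),prof.round(0)[max(0,k-3):k+4])
edge(cv2.imread("pics/w3.png"),"w3");edge(cv2.imread("pics/wrist4.png"),"w4");edge(cv2.imread("pics/w5.png"),"w5");edge(cv2.imread("pics/wrist6.png"),"w6")
E
```

```text
w3 front 88.66 [156. 156. 157. 143. 103.  76.  77.]
w3 rear 190.64 [ 78.  79.  77.  62. 106. 134. 124.]
w4 front 88.63 [114. 115. 115. 109.  93.  83.  83.]
w4 rear 191.50 [ 84.  85.  80.  64. 149. 166. 164.]
w5 front 80.12 [96. 96. 95. 92. 92. 92.]
w5 rear 191.50 [ 88.  88.  83.  65. 160. 178. 175.]
w6 front 78.90 [56. 29. 47. 63.]
w6 rear 190.38 [ 90.  91.  89.  66. 114. 126. 124.]
```

View pics/w3c.png

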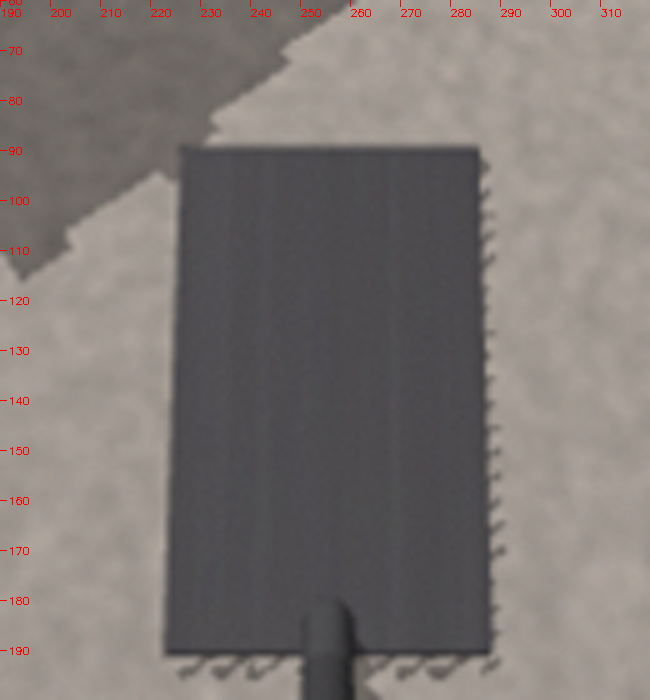

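```bash
python3 - <<'E'
from h import *
from scipy.optimize import least_squares
np.set_printoptions(precision=3,suppress=True)
L=[eval(l) for l in open("log.txt")]
near=lambda t:min(L,key=lambda l:np.linalg.norm(np.array(l[1])-t))
c5=pickle.load(open("cw5.pkl","rb"));l5=near([.6122,-.2627,.1177]);R5=Rot.from_quat(l5[2])
# camera in tool frame from c5
Rc=Rot.from_matrix(c5["R"])*R5; tc=c5["R"]@np.array(l5[1])+c5["t"]
c=dict(c5);c["R"]=Rc.as_matrix();c["t"]=tc
P=np.array([[0,.023,.0022],[0,-.023,.0022],[-.08,.023,.0022],[-.08,-.023,.0022]])
Rts=Rot.from_quat(G["Rts"]);grip=G["tip"]+Rts.apply([-.125,0,.04])
def run(n,uv):
    uv=np.array(uv)/5+[190,60]-.4
    def pts(v): 
        Rv=Rts*Rot.from_euler("ZY",[v[1],v[0]]);return grip+Rv.apply(P+[.125+v[2],v[3],-.04+v[4]])
    r=least_squares(lambda v:np.r_[(proj(c,pts(v))-uv).ravel(),v[4]/.002],np.zeros(5))
    print(n,"pitch %.2f yaw %.2f slide x %.2f y %.2f z %.2f"%(*np.degrees(r.x[:2]),*r.x[2:]*1e3),r.fun)
run("w3",[(180,147),(479,147),(165,654),(490,654)])
run("w4",[(183,145),(487,145),(169,658),(499,658)])
run("w5",[(183,145),(487,145),(169,657),(499,657)])
run("w6",[(181,131),(489,131),(168,653),(501,653)])
E
```

```text
w3 pitch 0.35 yaw -0.16 slide x 0.04 y 0.88 z -0.71 [-0.103  0.064  0.066  0.094 -0.622 -0.134  0.654 -0.037 -0.354]
w4 pitch -0.32 yaw -0.13 slide x -1.25 y -0.05 z -0.31 [ 0.115  0.002 -0.135  0.007 -0.322 -0.041  0.339  0.02  -0.157]
w5 pitch -0.21 yaw -0.13 slide x -1.03 y -0.05 z -0.28 [ 0.15  -0.006 -0.17  -0.002 -0.306 -0.032  0.324  0.029 -0.142]
w6 pitch -1.63 yaw -0.09 slide x -1.67 y -0.14 z -0.19 [ 0.117  0.009 -0.116 -0.021 -0.209 -0.008  0.208  0.012 -0.094]
```

```bash
cp grasp.pkl grasp0.pkl; python3 - <<'E'
from h import *
Rts=Rot.from_quat(G["Rts"]);grip=G["tip"]+Rts.apply([-.125,0,.04])
Rn=Rts*Rot.from_euler("y",-1.7,degrees=True)
G["Rts"]=Rn.as_quat();G["tip"]=grip+Rn.apply([.1245,0,-.04]);pickle.dump(G,open("grasp.pkl","wb"))
E
python3 - <<'E'
from h import *
o=log();print(st(o));print(goto(-.095,.001,.010,0,o))
E
```

```text
(array([-91.42,   0.29,  12.92]), array([ 0.13, -1.7 , -0.07]), 'F', array([ 0.19,  0.82, -1.21]), 'T', array([ 0.015,  0.646, -0.014]), 't', 8.9)
[-0.001   0.0023 -0.0019 -0.0298  0.      0.0027]
```

```bash
python3 -m creep '[{"grip":0.005,"tx":-0.001,"ty":0.0023,"tz":-0.0019,"rx":-0.03,"ry":0,"rz":0.0027},{"grip":0.005,"tx":-0.001,"ty":0.0023,"tz":-0.0019,"rx":-0.03,"ry":0,"rz":0.0027},{"grip":0.005,"tx":-0.001,"ty":0.0023,"tz":-0.0019,"rx":-0.03,"ry":0,"rz":0.0027}]' >/dev/null
python3 -c "
from h import *
o=log();print(st(o));print(goto(-.095,.001,.007,0,o))"
python3 -m creep '[{"grip":0.005,"tx":0,"ty":0.001,"tz":0.0017,"rx":0,"ry":0,"rz":0},{"grip":0.005,"tx":0,"ty":0.001,"tz":0.0017,"rx":0,"ry":0,"rz":0}]' >/dev/null
python3 -c "
from h import *
o=log();print(st(o))"
```

```text
(array([-94.98,   1.01,  10.18]), array([ 0.01,  0.02, -0.01]), 'F', array([ 0.24, -0.27, -1.23]), 'T', array([-0.007,  0.622,  0.071]), 't', 9.275)
[ 0.      0.0015  0.0028  0.0003 -0.0001  0.0002]
(array([-95.18,   1.18,   7.81]), array([-0.02, -0.  ,  0.02]), 'F', array([-0.03,  0.15, -0.41]), 'T', array([0.007, 0.568, 0.004]), 't', 9.525)
```

Free torque is about 0.63 Nm. I'm lowering in 0.5 mm steps until it drops.

```bash
S='import h;print(h.st(h.log()))'
python3 -m creep '[{"grip":0.005,"tx":0,"ty":0.0003,"tz":0.0005,"rx":0,"ry":0,"rz":0},{"grip":0.005,"tx":0,"ty":0.0003,"tz":0.0005,"rx":0,"ry":0,"rz":0}]' >/dev/null
python3 -c "$S"
python3 -m creep '[{"grip":0.005,"tx":0,"ty":0.0003,"tz":0.0005,"rx":0,"ry":0,"rz":0},{"grip":0.005,"tx":0,"ty":0.0003,"tz":0.0005,"rx":0,"ry":0,"rz":0}]' >/dev/null
python3 -c "$S"
```

```text
(array([-95.28,   1.05,   7.47]), array([-0.01,  0.02, -0.  ]), 'F', array([ 0.02, -0.33, -0.71]), 'T', array([0.014, 0.62 , 0.003]), 't', 9.775)
(array([-95.31,   1.03,   6.95]), array([-0.01,  0.02, -0.01]), 'F', array([ 0.47,  0.11, -0.99]), 'T', array([ 0.011,  0.635, -0.036]), 't', 10.025)
```

```bash
S='import h;print(h.st(h.log()))'
for i in 1; do python3 -m creep '[{"grip":0.005,"tx":0,"ty":0.0003,"tz":0.0005,"rx":0,"ry":0,"rz":0},{"grip":0.005,"tx":0,"ty":0.0003,"tz":0.0005,"rx":0,"ry":0,"rz":0}]' >/dev/null
python3 -c "$S"
python3 -m creep '[{"grip":0.005,"tx":0,"ty":0.0003,"tz":0.0005,"rx":0,"ry":0,"rz":0},{"grip":0.005,"tx":0,"ty":0.0003,"tz":0.0005,"rx":0,"ry":0,"rz":0}]' >/dev/null
python3 -c "$S"
done
```

```text
(array([-95.3 ,   1.02,   6.33]), array([-0.01,  0.02, -0.01]), 'F', array([ 0.62,  0.39, -0.91]), 'T', array([ 0.008,  0.626, -0.045]), 't', 10.275)
(array([-95.39,   0.99,   5.91]), array([-0.01,  0.02, -0.02]), 'F', array([-0.35, -0.12,  0.78]), 'T', array([0.038, 0.438, 0.003]), 't', 10.525)
```

```bash
sed -i 's/STEP=np.array(\[.5803,-.0184,.053\])/STEP=np.array([.5803,-.0184,.059])/' h.py
python3 -c "
from h import *
o=log();print(st(o));print(goto(-.0953,.001,.0005,0,o));print(goto(-.07,.001,.0005,0,o))"
```

```text
(array([-9.539e+01,  9.900e-01, -9.000e-02]), array([-0.01,  0.02, -0.02]), 'F', array([-0.35, -0.12,  0.78]), 'T', array([0.038, 0.438, 0.003]), 't', 10.525)
[ 0.     -0.0003 -0.0004  0.0003 -0.0003 -0.    ]
[ 0.     -0.0226  0.0116  0.0003 -0.0003 -0.    ]
```

```bash
S='import h;print(h.st(h.log()))'
python3 -m creep '[{"grip":0.005,"tx":0,"ty":-0.0003,"tz":-0.0004,"rx":0,"ry":0,"rz":0},{"grip":0.005,"tx":0,"ty":-0.0045,"tz":0.002,"rx":0,"ry":0,"rz":0},{"grip":0.005,"tx":0,"ty":-0.009,"tz":0.0045,"rx":0,"ry":0,"rz":0},{"grip":0.005,"tx":0,"ty":-0.0135,"tz":0.007,"rx":0,"ry":0,"rz":0},{"grip":0.005,"tx":0,"ty":-0.018,"tz":0.0095,"rx":0,"ry":0,"rz":0},{"grip":0.005,"tx":0,"ty":-0.0226,"tz":0.0118,"rx":0,"ry":0,"rz":0},{"grip":0.005,"tx":0,"ty":-0.0226,"tz":0.0118,"rx":0,"ry":0,"rz":0}]' >/dev/null
python3 -c "$S"
python3 - <<'E'
from h import *
from bench import manip
c=manip.capture("wrist");pickle.dump(c,open("cw7.pkl","wb"));cv2.imwrite("pics/w7.png",c["image"]);crop(c,180,30,150,110,5,"w7c.png")
E
```

```text
(array([-69.24,   0.93,   0.2 ]), array([ 0.03,  0.  , -0.01]), 'F', array([ 0.44,  0.26, -0.32]), 'T', array([-0.013,  0.673,  0.043]), 't', 11.4)
```

View pics/w7c.png

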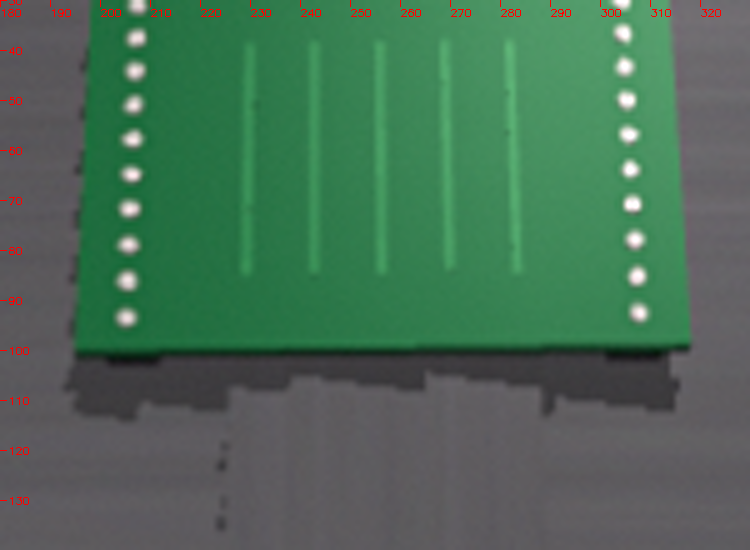

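```bash
S='import h;print(h.st(h.log()));print(h.goto(-.027,.001,.0005,0))'
python3 -c "$S"
python3 -m creep '[{"grip":0.005,"tx":0,"ty":-0.0047,"tz":0.0024,"rx":0,"ry":0,"rz":0},{"grip":0.005,"tx":0,"ty":-0.009,"tz":0.0048,"rx":0,"ry":0,"rz":0},{"grip":0.005,"tx":0,"ty":-0.0135,"tz":0.0073,"rx":0,"ry":0,"rz":0},{"grip":0.005,"tx":0,"ty":-0.018,"tz":0.0098,"rx":0,"ry":0,"rz":0},{"grip":0.005,"tx":0,"ty":-0.018,"tz":0.0098,"rx":0,"ry":0,"rz":0}]' >/dev/null
python3 -c "$S"
```

```text
(array([-69.64,   1.02,   0.15]), array([ 0.01,  0.02, -0.01]), 'F', array([ 0.13, -0.02, -0.81]), 'T', array([ 0.074,  0.668, -0.048]), 't', 11.45)
[ 0.     -0.0377  0.0199  0.0003 -0.0001  0.0002]
(array([-48.69,   0.93,   0.15]), array([ 0.03, -0.  , -0.02]), 'F', array([-0.56,  0.6 ,  0.24]), 'T', array([-0.025,  0.567, -0.013]), 't', 12.075)
[-0.0001 -0.0193  0.01   -0.     -0.      0.0007]
```

```bash
S='import h;print(h.st(h.log()));print(h.goto(-.027,.001,.0005,0))'
python3 -m creep '[{"grip":0.005,"tx":0,"ty":-0.005,"tz":0.0022,"rx":0,"ry":0,"rz":0},{"grip":0.005,"tx":0,"ty":-0.01,"tz":0.0049,"rx":0,"ry":0,"rz":0},{"grip":0.005,"tx":0,"ty":-0.015,"tz":0.0075,"rx":0,"ry":0,"rz":0},{"grip":0.005,"tx":0,"ty":-0.0192,"tz":0.0099,"rx":0,"ry":0,"rz":0},{"grip":0.005,"tx":0,"ty":-0.0192,"tz":0.0099,"rx":0,"ry":0,"rz":0}]' >/dev/null
python3 -c "$S"
python3 - <<'E'
from h import *
from bench import manip
c=manip.capture("wrist");pickle.dump(c,open("cw8.pkl","wb"));cv2.imwrite("pics/w8.png",c["image"])
c=manip.capture("side");cv2.imwrite("pics/side8.png",c["image"])
E
```

```text
(array([-27.16,   0.94,   0.51]), array([ 0.03,  0.  , -0.02]), 'F', array([-0.76, -0.01, -1.08]), 'T', array([ 0.03 ,  0.548, -0.021]), 't', 12.7)
[-0.0001 -0.0001  0.0001  0.     -0.      0.0006]
```

View pics/w8.png

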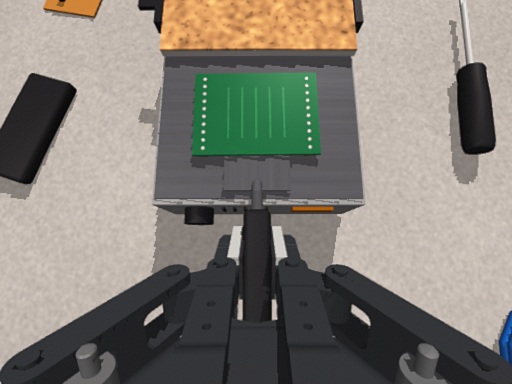

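```bash
python3 - <<'E'
from h import *
c=pickle.load(open("cw8.pkl","rb"));crop(c,150,40,220,160,3,"w8c.png")
f=lambda u,z:(EX.inv().apply(plane(c,u,z)-STEP)*1000).round(1)
print("rear/front",f([(191.5,155),(320.5,153.5),(196.5,73.5),(315.5,72.5)],.0649));print("cork edge",f([(162,50),(355.5,48.5)],.067))
print("if z low",f([(191.5,155),(320.5,153.5),(196.5,73.5),(315.5,72.5)],.0605))
E
```

```text
rear/front [[-84.2  45.8   5.9]
 [-83.1 -43.7   5.9]
 [-20.3  45.4   5.9]
 [-19.6 -43.2   5.9]]
cork edge [[ -1.5  72.    8. ]
 [ -0.4 -74.    8. ]]
if z low [[-82.6  46.9   1.5]
 [-81.6 -44.8   1.5]
 [-17.2  46.5   1.5]
 [-16.5 -44.3   1.5]]
```

View pics/w8c.png

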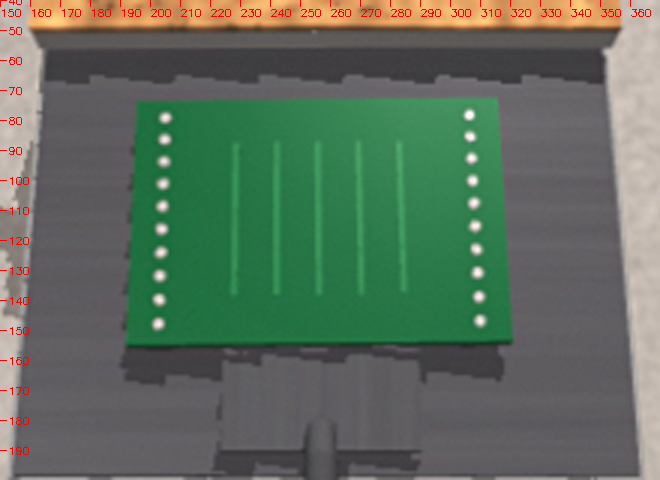

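View pics/side8.png

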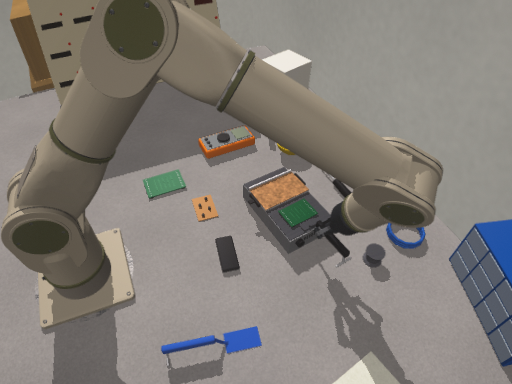

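```bash
S='import h;print(h.st(h.log()));print(h.goto(-.022,.001,.0023,0))'
python3 -m creep '[{"grip":0.005,"tx":0,"ty":-0.0022,"tz":0.0013,"rx":0,"ry":0,"rz":0},{"grip":0.005,"tx":0,"ty":-0.0044,"tz":0.0026,"rx":0,"ry":0,"rz":0},{"grip":0.005,"tx":0,"ty":-0.0044,"tz":0.0026,"rx":0,"ry":0,"rz":0},{"grip":0.005,"tx":0,"ty":-0.0049,"tz":0.0017,"rx":0,"ry":0,"rz":0},{"grip":0.005,"tx":0,"ty":-0.0053,"tz":0.001,"rx":0,"ry":0,"rz":0},{"grip":0.005,"tx":0,"ty":-0.0053,"tz":0.001,"rx":0,"ry":0,"rz":0}]' >/dev/null
python3 -c "$S"
```

```text
(array([-22.77,   0.99,   2.05]), array([-0.01,  0.03, -0.01]), 'F', array([ 0.18,  0.28, -2.07]), 'T', array([-0.002,  0.724,  0.016]), 't', 13.55)
[ 0.     -0.0008  0.0002  0.0006 -0.0003 -0.0001]
```

```bash
S='import h;print(h.st(h.log()));print(h.goto(-.001,.001,.0023,0))'
python3 -m creep '[{"grip":0.005,"tx":0,"ty":-0.003,"tz":0.0014,"rx":0,"ry":0,"rz":0},{"grip":0.005,"tx":0,"ty":-0.0055,"tz":0.0028,"rx":0,"ry":0,"rz":0},{"grip":0.005,"tx":0,"ty":-0.008,"tz":0.0042,"rx":0,"ry":0,"rz":0},{"grip":0.005,"tx":0,"ty":-0.0105,"tz":0.0056,"rx":0,"ry":0,"rz":0},{"grip":0.005,"tx":0,"ty":-0.0133,"tz":0.0073,"rx":0,"ry":0,"rz":0},{"grip":0.005,"tx":0,"ty":-0.0133,"tz":0.0073,"rx":0,"ry":0,"rz":0}]' >/dev/null
python3 -c "$S"
python3 - <<'E'
from h import *
from bench import manip
c=manip.capture("wrist");pickle.dump(c,open("cw9.pkl","wb"));crop(c,150,20,220,180,3,"w9c.png")
E
```

```text
(array([-7.05,  1.  ,  1.95]), array([ 0.02,  0.01, -0.01]), 'F', array([ 0.27,  0.06, -1.58]), 'T', array([ 0.042,  0.829, -0.051]), 't', 14.3)
[-0.     -0.0055  0.0026  0.0001  0.      0.0003]
```

View pics/w9c.png

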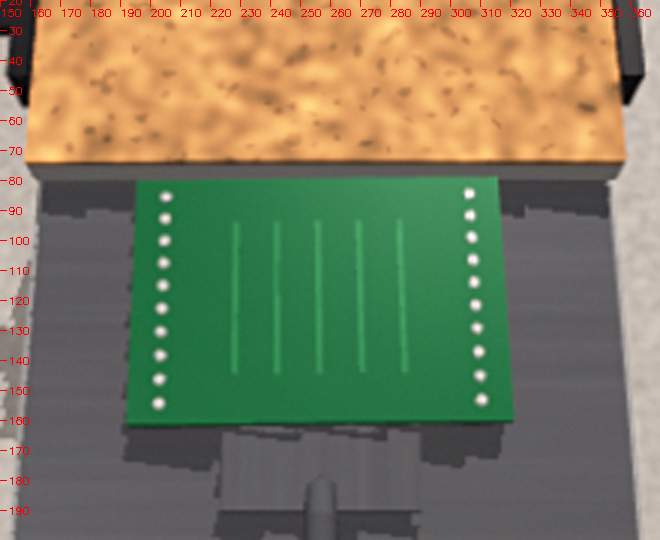

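```bash
S='import h;print(h.st(h.log()))'
python3 -m creep '[{"grip":0.005,"tx":0,"ty":-0.0009,"tz":0.0005,"rx":0,"ry":0,"rz":0},{"grip":0.005,"tx":0,"ty":-0.0018,"tz":0.001,"rx":0,"ry":0,"rz":0},{"grip":0.005,"tx":0,"ty":-0.0026,"tz":0.0014,"rx":0,"ry":0,"rz":0}]' >/dev/null
python3 -c "$S"
python3 -m creep '[{"grip":0.005,"tx":0,"ty":-0.0009,"tz":0.0004,"rx":0,"ry":0,"rz":0},{"grip":0.005,"tx":0,"ty":-0.0018,"tz":0.0009,"rx":0,"ry":0,"rz":0}]' >/dev/null
python3 -c "$S"
python3 -m creep '[{"grip":0.005,"tx":0,"ty":-0.0009,"tz":0.0004,"rx":0,"ry":0,"rz":0},{"grip":0.005,"tx":0,"ty":-0.0009,"tz":0.0004,"rx":0,"ry":0,"rz":0}]' >/dev/null
python3 -c "$S"
```

```text
(array([-4.46,  1.03,  1.9 ]), array([-0.01,  0.02, -0.  ]), 'F', array([ 0.06,  0.12, -1.44]), 'T', array([ 0.037,  0.76 , -0.002]), 't', 14.725)
(array([-2.49,  0.99,  1.98]), array([-0.01,  0.03, -0.01]), 'F', array([-0.39,  0.38, -1.16]), 'T', array([-0.053,  0.896,  0.016]), 't', 14.975)
(array([-1.43,  1.  ,  2.06]), array([-0.  ,  0.02, -0.01]), 'F', array([ 0.36,  0.97, -1.88]), 'T', array([-0.002,  0.768, -0.031]), 't', 15.225)
```

```bash
S='import h;print(h.st(h.log()))'
python3 -m creep '[{"grip":0.005,"tx":0,"ty":-0.0009,"tz":0.0005,"rx":0,"ry":0,"rz":0},{"grip":0.005,"tx":0,"ty":-0.0009,"tz":0.0005,"rx":0,"ry":0,"rz":0}]' >/dev/null
python3 -c "$S"
python3 -m creep '[{"grip":0.005,"tx":0,"ty":-0.0009,"tz":0.0005,"rx":0,"ry":0,"rz":0},{"grip":0.005,"tx":0,"ty":-0.0009,"tz":0.0005,"rx":0,"ry":0,"rz":0}]' >/dev/null
python3 -c "$S"
python3 - <<'E'
from h import *
from bench import manip
c=manip.capture("wrist");pickle.dump(c,open("cw10.pkl","wb"));crop(c,150,20,220,180,3,"w10c.png")
E
```

```text
(array([-0.37,  1.  ,  2.04]), array([-0.  ,  0.02, -0.01]), 'F', array([ 0.35, -0.72, -2.08]), 'T', array([0.028, 0.767, 0.019]), 't', 15.475)
(array([0.66, 1.02, 2.03]), array([-0.  ,  0.02, -0.01]), 'F', array([-0.19, -0.37, -1.94]), 'T', array([0.048, 0.723, 0.011]), 't', 15.725)
```

View pics/w10c.png

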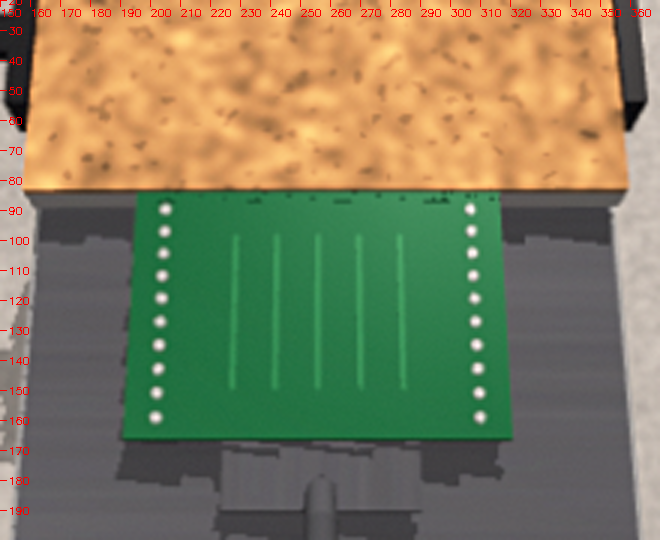

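```bash
python3 - <<'E'
from h import *
c=pickle.load(open("cw10.pkl","rb"))
f=lambda u,z:(EX.inv().apply(plane(c,u,z)-STEP)*1000).round(1)
print("rear/front",f([(190.5,166),(320,166),(195,84),(316,84)],.0657));print("cork edge",f([(158,83),(359,83)],.067))
print(f([(223,190),(290,190)],.063))
E
S='import h;print(h.st(h.log()))'
python3 -m creep '[{"grip":0.005,"tx":0,"ty":-0.0009,"tz":0.0005,"rx":0,"ry":0,"rz":0},{"grip":0.005,"tx":0,"ty":-0.0009,"tz":0.0005,"rx":0,"ry":0,"rz":0}]' >/dev/null
python3 -c "$S"
python3 -m creep '[{"grip":0.005,"tx":0,"ty":-0.0009,"tz":0.0005,"rx":0,"ry":0,"rz":0},{"grip":0.005,"tx":0,"ty":-0.0009,"tz":0.0005,"rx":0,"ry":0,"rz":0}]' >/dev/null
python3 -c "$S"
```

```text
rear/front [[-64.   46.3   6.7]
 [-64.1 -43.    6.7]
 [ -0.7  46.3   6.7]
 [ -0.9 -43.2   6.7]]
cork edge [[ -0.5  73.4   8. ]
 [ -0.8 -74.7   8. ]]
[[-80.4  23.8   4. ]
 [-80.4 -22.2   4. ]]
(array([1.28, 1.  , 2.02]), array([-0.02,  0.04, -0.01]), 'F', array([-1.59, -0.37, -0.73]), 'T', array([0.035, 1.034, 0.026]), 't', 16.025)
(array([2.13, 0.96, 2.01]), array([-0.03,  0.06, -0.02]), 'F', array([-3.91,  0.4 , -0.64]), 'T', array([0.038, 1.255, 0.044]), 't', 16.275)
```

```bash
S='import h;print(h.st(h.log()))'
python3 -m creep '[{"grip":0.005,"tx":0,"ty":-0.0009,"tz":0.0005,"rx":0,"ry":0,"rz":0},{"grip":0.005,"tx":0,"ty":-0.0013,"tz":0.0007,"rx":0,"ry":0,"rz":0},{"grip":0.005,"tx":0,"ty":-0.0013,"tz":0.0007,"rx":0,"ry":0,"rz":0}]' >/dev/null
python3 -c "$S"
python3 - <<'E'
from h import *
from bench import manip
c=manip.capture("wrist");pickle.dump(c,open("cw11.pkl","wb"));crop(c,150,20,220,180,3,"w11c.png")
E
```

```text
(array([3.86, 0.98, 2.01]), array([-0.02,  0.04, -0.01]), 'F', array([-4.82, -1.24,  0.82]), 'T', array([0.052, 1.421, 0.022]), 't', 16.65)
```

View pics/w11c.png

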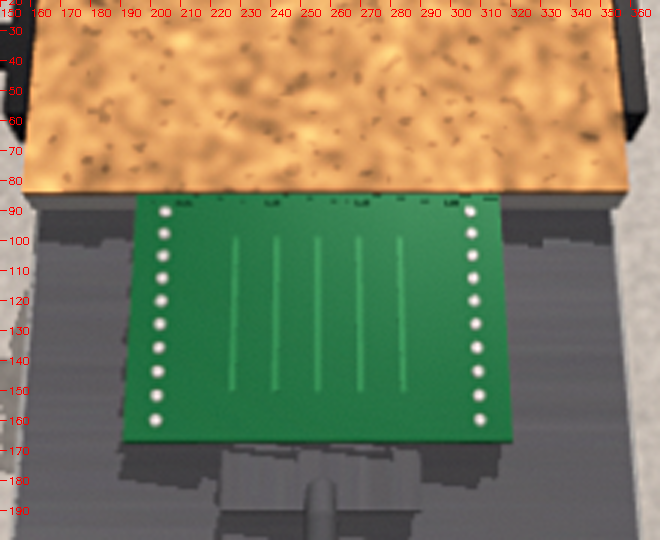

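```bash
cat >> h.py <<'E'
def traj(ths,S,Z0=2.0,Z1=1.5,o=None):
    if o is None:o=log()
    print(st(o),o["joint_pos"].round(2))
    for th in ths:
        s=np.sin(np.radians(th));print(th,goto((S-4.6*s)/1e3,.001,(Z0+(Z1-Z0)*s)/1e3,th,o))
E
python3 -c "
from h import *
traj([2,5,8,12,16,20,24,28],3.0)"
```

```text
(array([3.88, 0.97, 1.98]), array([-0.02,  0.04, -0.01]), 'F', array([-4.31, -0.42,  0.02]), 'T', array([-0.023,  1.386, -0.015]), 't', 16.7) [ 0.01  0.65  0.52  1.51 -0.71  1.43  0.86]
2 [ 0.     -0.0017 -0.0035 -0.0343 -0.0003 -0.0001]
5 [ 0.     -0.0057 -0.0081 -0.0866 -0.0003 -0.0001]
8 [-0.     -0.01   -0.0125 -0.139  -0.0002 -0.    ]
12 [-0.000e+00 -1.600e-02 -1.790e-02 -2.088e-01 -2.000e-04  1.000e-04]
16 [-0.000e+00 -2.240e-02 -2.280e-02 -2.786e-01 -1.000e-04  1.000e-04]
20 [-0.000e+00 -2.900e-02 -2.730e-02 -3.484e-01 -1.000e-04  2.000e-04]
24 [-0.000e+00 -3.600e-02 -3.130e-02 -4.182e-01 -0.000e+00  3.000e-04]
28 [-1.000e-04 -4.330e-02 -3.480e-02 -4.881e-01  1.000e-04  4.000e-04]
```

```bash
python3 -m creep '[{"grip":0.005,"tx":0,"ty":-0.0017,"tz":-0.0035,"rx":-0.0343,"ry":0,"rz":0},{"grip":0.005,"tx":0,"ty":-0.0057,"tz":-0.0081,"rx":-0.0866,"ry":0,"rz":0},{"grip":0.005,"tx":0,"ty":-0.01,"tz":-0.0125,"rx":-0.139,"ry":0,"rz":0},{"grip":0.005,"tx":0,"ty":-0.016,"tz":-0.0179,"rx":-0.2088,"ry":0,"rz":0},{"grip":0.005,"tx":0,"ty":-0.0224,"tz":-0.0228,"rx":-0.2786,"ry":0,"rz":0},{"grip":0.005,"tx":0,"ty":-0.0224,"tz":-0.0228,"rx":-0.2786,"ry":0,"rz":0}]' >/dev/null
python3 - <<'E'
from h import *
from bench import manip
traj([21,26,31,36,41,46,46],3.0)
c=manip.capture("wrist");crop(c,110,0,300,230,2,"w12c.png")
E
```

```text
(array([3.87, 0.59, 2.64]), array([ 0.19, 15.98, -0.09]), 'F', array([-4.24, -0.64, -2.69]), 'T', array([-0.242,  1.535, -0.147]), 't', 17.45) [-0.23  0.5   0.61  1.61 -0.49  1.26  0.67]
21 [-0.0007 -0.0043 -0.0074 -0.0876 -0.0008  0.004 ]
26 [-0.0007 -0.0115 -0.0143 -0.1748 -0.0009  0.0041]
31 [-0.0007 -0.0193 -0.0207 -0.2621 -0.001   0.0042]
36 [-0.0006 -0.0277 -0.0262 -0.3494 -0.0011  0.0042]
41 [-0.0006 -0.0365 -0.031  -0.4366 -0.0012  0.0043]
46 [-0.0006 -0.0457 -0.035  -0.5239 -0.0013  0.0044]
46 [-0.0006 -0.0457 -0.035  -0.5239 -0.0013  0.0044]
```

View pics/w12c.png

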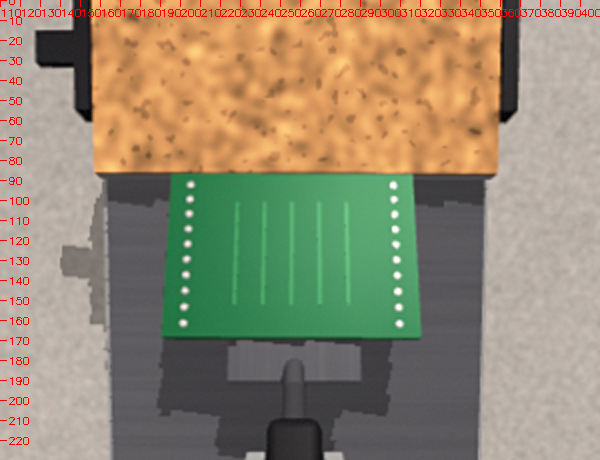

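```bash
python3 -m creep '[{"grip":0.005,"tx":-0.0007,"ty":-0.0043,"tz":-0.0078,"rx":-0.0876,"ry":-0.001,"rz":0.004},{"grip":0.005,"tx":-0.0007,"ty":-0.0113,"tz":-0.0149,"rx":-0.1748,"ry":-0.001,"rz":0.004},{"grip":0.005,"tx":-0.0007,"ty":-0.019,"tz":-0.0213,"rx":-0.2621,"ry":-0.001,"rz":0.004},{"grip":0.005,"tx":-0.0007,"ty":-0.0273,"tz":-0.027,"rx":-0.3494,"ry":-0.001,"rz":0.004},{"grip":0.005,"tx":-0.0006,"ty":-0.0361,"tz":-0.0318,"rx":-0.4366,"ry":-0.001,"rz":0.004},{"grip":0.005,"tx":-0.0006,"ty":-0.0453,"tz":-0.0358,"rx":-0.5239,"ry":-0.001,"rz":0.004},{"grip":0.005,"tx":-0.0006,"ty":-0.0453,"tz":-0.0358,"rx":-0.5239,"ry":-0.001,"rz":0.004}]' >/dev/null
python3 - <<'E'
from h import *
from bench import manip
traj([51,56,61,66,71,76,80],2.5)
for n in("wrist","side","scene"):
    c=manip.capture(n);cv2.imwrite(f"pics/{n}13.png",c["image"])
    if n=="side":crop(c,230,140,130,120,5,"s13c.png")
    if n=="scene":crop(c,160,120,130,120,5,"c13c.png")
E
```

```text
(array([-0.3 ,  1.99,  0.68]), array([ 0.24, 45.92,  0.31]), 'F', array([-2.27, -1.04, -2.46]), 'T', array([-0.153,  0.183, -0.022]), 't', 18.375) [-0.75  0.35  0.78  1.74  0.07  1.11  0.1 ]
51 [ 0.0006 -0.006  -0.0084 -0.0887  0.0034  0.0018]
56 [ 0.0005 -0.0134 -0.0152 -0.176   0.0034  0.002 ]
61 [ 0.0005 -0.0214 -0.0214 -0.2633  0.0034  0.0023]
66 [ 0.0005 -0.0299 -0.0268 -0.3505  0.0034  0.0025]
71 [ 0.0005 -0.0389 -0.0315 -0.4378  0.0034  0.0028]
76 [ 5.000e-04 -4.830e-02 -3.540e-02 -5.251e-01  3.400e-03  3.100e-03]
80 [ 5.000e-04 -5.600e-02 -3.790e-02 -5.949e-01  3.400e-03  3.300e-03]
```

View pics/wrist13.png

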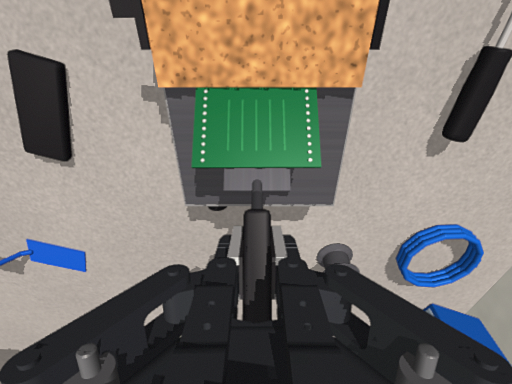

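View pics/s13c.png

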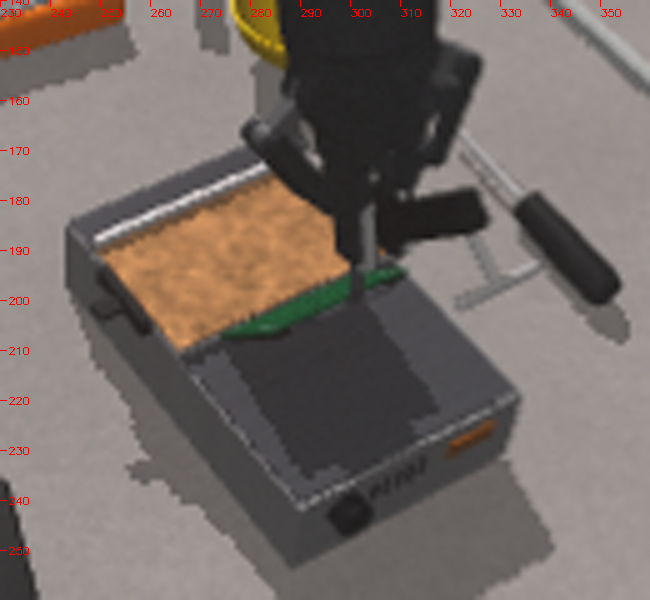

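View pics/c13c.png

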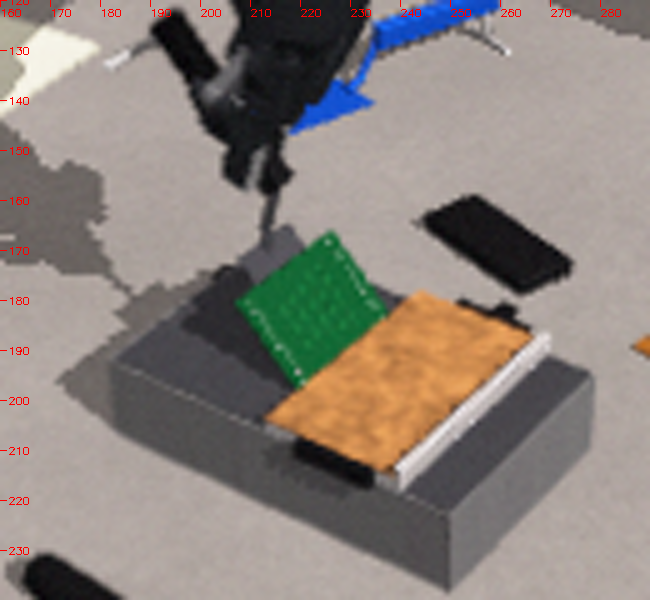

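```bash
python3 -m creep '[{"grip":0.005,"tx":0.0006,"ty":-0.006,"tz":-0.0084,"rx":-0.0887,"ry":0.003,"rz":0.002},{"grip":0.005,"tx":0.0005,"ty":-0.0134,"tz":-0.0152,"rx":-0.176,"ry":0.003,"rz":0.002},{"grip":0.005,"tx":0.0005,"ty":-0.0214,"tz":-0.0214,"rx":-0.2633,"ry":0.003,"rz":0.002},{"grip":0.005,"tx":0.0005,"ty":-0.0299,"tz":-0.0268,"rx":-0.3505,"ry":0.003,"rz":0.0025},{"grip":0.005,"tx":0.0005,"ty":-0.0389,"tz":-0.0315,"rx":-0.4378,"ry":0.003,"rz":0.003},{"grip":0.005,"tx":0.0005,"ty":-0.0483,"tz":-0.0354,"rx":-0.5251,"ry":0.003,"rz":0.003},{"grip":0.005,"tx":0.0005,"ty":-0.056,"tz":-0.0379,"rx":-0.5949,"ry":0.003,"rz":0.003},{"grip":0.005,"tx":0.0005,"ty":-0.056,"tz":-0.0379,"rx":-0.5949,"ry":0.003,"rz":0.003}]' >/dev/null
cat >> h.py <<'E'
def traj2(ths,S,As,o=None):
    if o is None:o=log()
    print(st(o),o["joint_pos"].round(2))
    for th,a in zip(ths,As):
        s,c=np.sin(np.radians(th)),np.cos(np.radians(th))
        X=S+a*c-4.6*s;Z=8-a*s-4.6*c
        print(th,"X%.1f Z%.1f"%(X,Z),goto(X/1e3,.001,Z/1e3,th,o))
E
python3 - <<'E'
from h import *
from bench import manip
traj2([85,90,95,100,105,110,115],2.0,[6.5]*7)
for n in("wrist","scene"):
    c=manip.capture(n);cv2.imwrite(f"pics/{n}14.png",c["image"])
    if n=="scene":crop(c,160,120,130,120,5,"c14c.png")
E
```

```text
(array([-3.95,  1.02,  1.12]), array([3.000e-02, 8.005e+01, 2.200e-01]), 'F', array([ 0.57, -0.67, -1.03]), 'T', array([ 0.013, -0.954, -0.03 ]), 't', 19.525) [-1.16  0.58  0.85  1.77  0.48  1.24 -0.43]
85 X-2.0 Z1.1 [-0.0001 -0.0081 -0.009  -0.0864  0.0031 -0.0012]
90 X-2.6 Z1.5 [-0.0002 -0.015  -0.0158 -0.1737  0.0032 -0.001 ]
95 X-3.1 Z1.9 [-2.000e-04 -2.240e-02 -2.190e-02 -2.609e-01  3.300e-03 -7.000e-04]
100 X-3.7 Z2.4 [-3.000e-04 -3.040e-02 -2.730e-02 -3.482e-01  3.400e-03 -5.000e-04]
105 X-4.1 Z2.9 [-3.000e-04 -3.880e-02 -3.200e-02 -4.355e-01  3.600e-03 -2.000e-04]
110 X-4.5 Z3.5 [-3.000e-04 -4.760e-02 -3.600e-02 -5.227e-01  3.700e-03  0.000e+00]
115 X-4.9 Z4.1 [-4.00e-04 -5.68e-02 -3.92e-02 -6.10e-01  3.80e-03  3.00e-04]
```

View pics/wrist14.png

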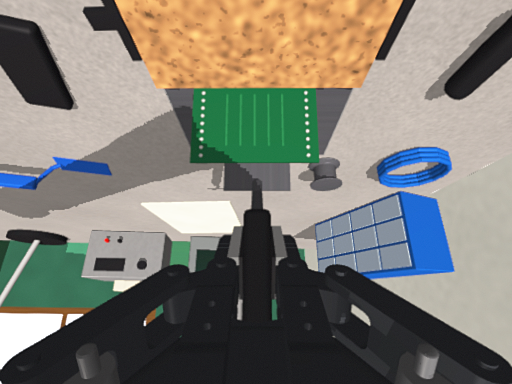

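View pics/c14c.png

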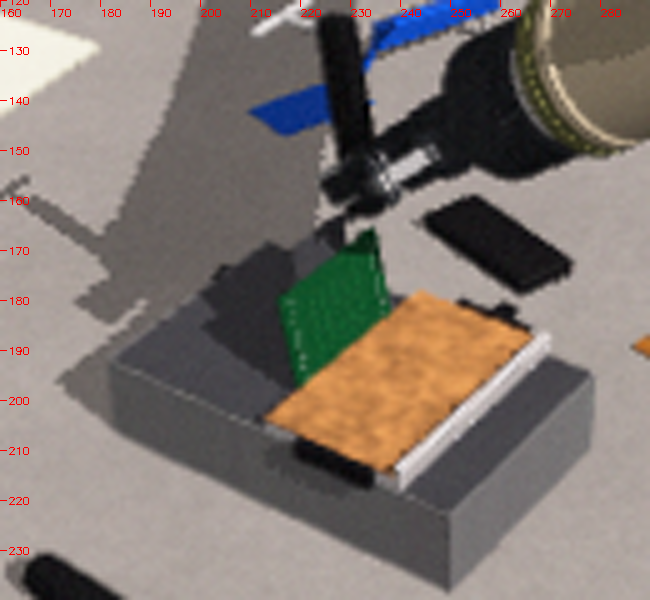

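```bash
python3 -m creep '[{"grip":0.005,"tx":0,"ty":-0.0081,"tz":-0.009,"rx":-0.0864,"ry":0.003,"rz":-0.001},{"grip":0.005,"tx":-0.0002,"ty":-0.015,"tz":-0.0158,"rx":-0.1737,"ry":0.003,"rz":-0.001},{"grip":0.005,"tx":-0.0002,"ty":-0.0224,"tz":-0.0219,"rx":-0.2609,"ry":0.003,"rz":-0.001},{"grip":0.005,"tx":-0.0003,"ty":-0.0304,"tz":-0.0273,"rx":-0.3482,"ry":0.003,"rz":-0.0005},{"grip":0.005,"tx":-0.0003,"ty":-0.0388,"tz":-0.032,"rx":-0.4355,"ry":0.0035,"rz":0},{"grip":0.005,"tx":-0.0003,"ty":-0.0388,"tz":-0.032,"rx":-0.4355,"ry":0.0035,"rz":0}]' >/dev/null
python3 - <<'E'
from h import *
from bench import manip
traj2([110,115,115,115,115,115],2.0,[6.5,6.5,3,-5,-15,-40])
for n in("wrist","scene"):
    c=manip.capture(n);cv2.imwrite(f"pics/{n}15.png",c["image"])
    if n=="scene":crop(c,160,120,130,120,5,"c15c.png")
E
```

```text
(array([-5.21,  0.86,  3.39]), array([-179.88,   74.96, -179.81]), 'F', array([-0.73, -0.25, -0.85]), 'T', array([-0.043, -1.301,  0.011]), 't', 20.375) [-1.27  0.92  0.83  1.69  0.57  1.4  -0.63]
110 X-4.5 Z3.5 [-0.0001 -0.007  -0.0082 -0.0866  0.0011 -0.001 ]
115 X-4.9 Z4.1 [-0.0002 -0.0139 -0.0149 -0.1739  0.0012 -0.0008]
115 X-3.4 Z7.2 [-0.0002 -0.0111 -0.0171 -0.1739  0.0012 -0.0008]
115 X-0.1 Z14.5 [-0.0002 -0.0048 -0.0221 -0.1739  0.0012 -0.0008]
115 X4.2 Z23.5 [-0.0002  0.003  -0.0283 -0.1739  0.0012 -0.0008]
115 X14.7 Z46.2 [-0.0002  0.0226 -0.0437 -0.1739  0.0012 -0.0008]
```

View pics/wrist15.png

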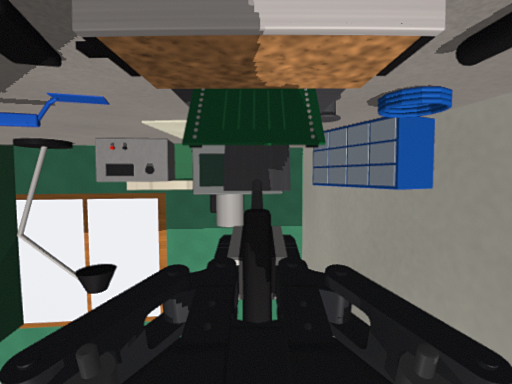

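View pics/c15c.png

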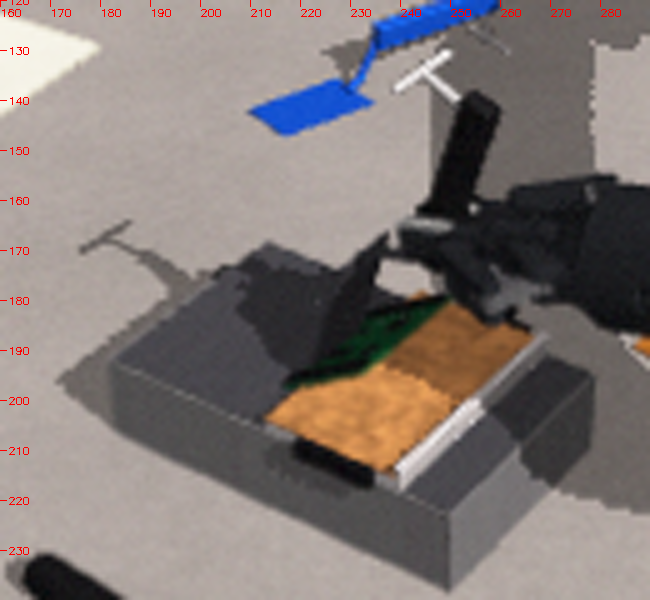

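```bash
python3 -c "
from h import *
o=log();print(st(o))
for a in((-.007,.004,107),(-.010,.005,108),(-.014,.008,108)):print(goto(a[0],.001,a[1],a[2],o))"

```

```text
(array([-6.38,  0.43,  5.35]), array([-179.33,   75.05, -179.12]), 'F', array([-0.88, -0.17,  0.84]), 'T', array([ 0.107, -0.603, -0.093]), 't', 20.475)
[-0.0003 -0.0039 -0.0023 -0.0358  0.0023 -0.0045]
[-0.0003 -0.0037 -0.0011 -0.0532  0.0023 -0.0045]
[-0.0003  0.0002  0.0021 -0.0532  0.0023 -0.0045]
```

```bash
python3 - <<'E'
from h import *
from bench import manip
c=manip.capture("wrist");cv2.imwrite("pics/wrist16.png",c["image"])
c=manip.capture("side");crop(c,230,140,130,120,5,"s16c.png")
print(st(log()))
E
```

```text
(array([-6.21,  0.44,  5.57]), array([-179.18,   75.08, -178.95]), 'F', array([-1.51, -0.11,  0.69]), 'T', array([ 0.048, -0.499, -0.114]), 't', 20.575)
```

View pics/wrist16.png

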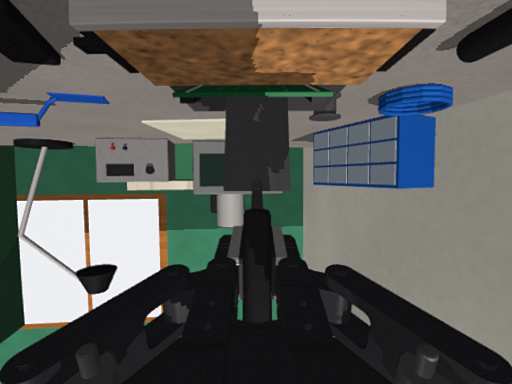

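View pics/s16c.png

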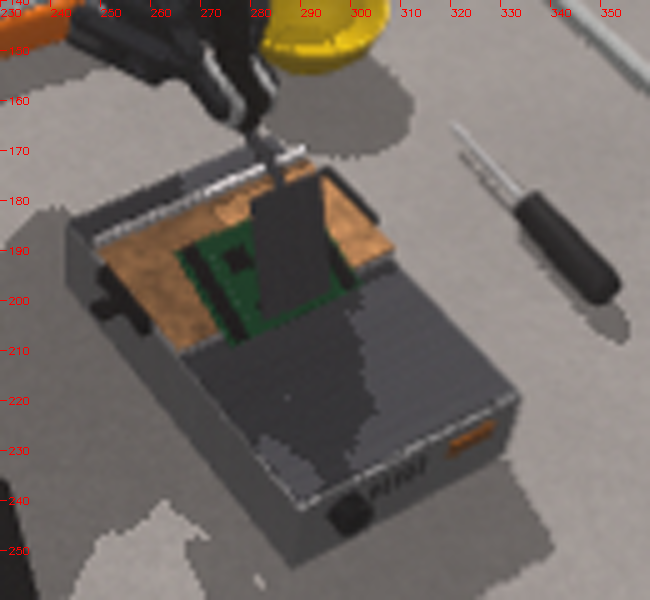

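```bash
python3 -c "
from h import *
o=log();print(st(o))
for a in((-.012,.006,105),(-.020,.008,105),(-.028,.02,100),(-.035,.05,90),(-.04,.08,80)):print(goto(a[0],.001,a[1],a[2],o))"

```

```text
(array([-6.21,  0.44,  5.57]), array([-179.18,   75.08, -178.95]), 'F', array([-1.51, -0.11,  0.69]), 'T', array([ 0.048, -0.499, -0.114]), 't', 20.575)
[-0.0002  0.0017  0.0054 -0.0014  0.0022 -0.0054]
[-0.0002  0.0055  0.0127 -0.0014  0.0022 -0.0054]
[ 0.      0.0252  0.0259  0.0859  0.0019 -0.0056]
[ 0.0003  0.0663  0.0435  0.2604  0.0012 -0.006 ]
[ 0.0006  0.1037  0.0607  0.4349  0.0006 -0.0063]
```

```bash
python3 -m creep '[{"grip":0.005,"tx":0,"ty":0.0017,"tz":0.0054,"rx":0,"ry":0.002,"rz":-0.005},{"grip":0.005,"tx":0,"ty":0.0055,"tz":0.0127,"rx":0,"ry":0.002,"rz":-0.005},{"grip":0.005,"tx":0,"ty":0.0252,"tz":0.0259,"rx":0.0859,"ry":0.002,"rz":-0.005},{"grip":0.005,"tx":0,"ty":0.046,"tz":0.035,"rx":0.173,"ry":0.0015,"rz":-0.006},{"grip":0.005,"tx":0,"ty":0.0663,"tz":0.0435,"rx":0.2604,"ry":0.001,"rz":-0.006},{"grip":0.005,"tx":0,"ty":0.085,"tz":0.052,"rx":0.348,"ry":0.001,"rz":-0.006},{"grip":0.005,"tx":0.0006,"ty":0.1037,"tz":0.0607,"rx":0.4349,"ry":0.001,"rz":-0.006},{"grip":0.005,"tx":0.0006,"ty":0.1037,"tz":0.0607,"rx":0.4349,"ry":0.001,"rz":-0.006}]' >/dev/null
python3 - <<'E'
from h import *
from bench import manip
o=log();print(st(o),o["joint_pos"].round(2))
for n in("wrist","scene","side"):
    c=manip.capture(n);cv2.imwrite(f"pics/{n}17.png",c["image"])
    if n=="side":crop(c,230,140,130,120,5,"s17c.png")
    if n=="scene":crop(c,160,120,130,120,5,"c17c.png")
E
```

```text
(array([-41.21,   0.67,  80.7 ]), array([-1.05, 79.92, -0.97]), 'F', array([-0.48,  1.01, -1.32]), 'T', array([ 0.022, -1.011, -0.02 ]), 't', 21.575) [-1.18  0.46  0.94  1.73  0.55  1.31 -0.33]
```

View pics/s17c.png

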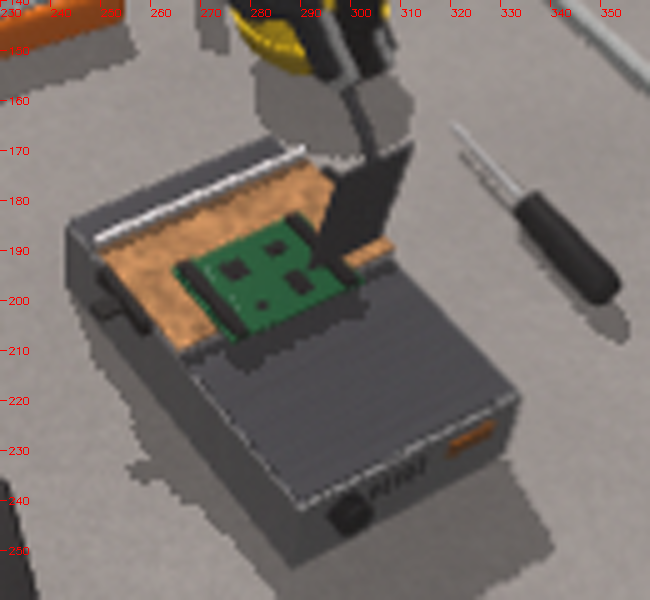

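View pics/c17c.png

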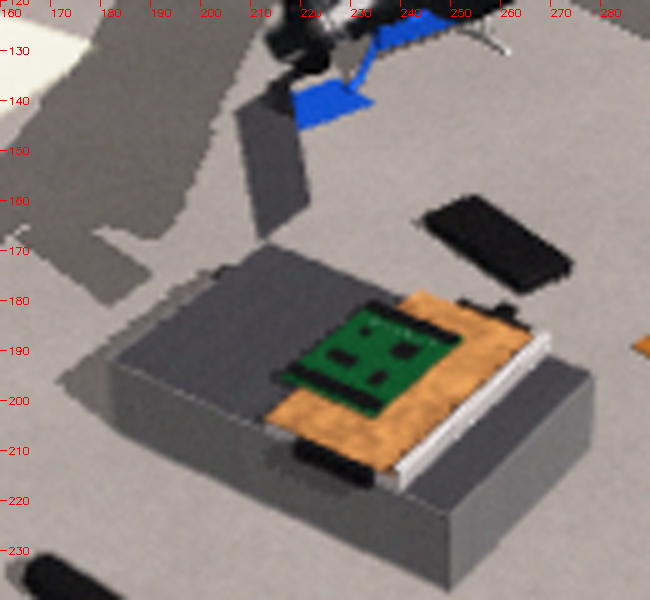

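View pics/wrist17.png

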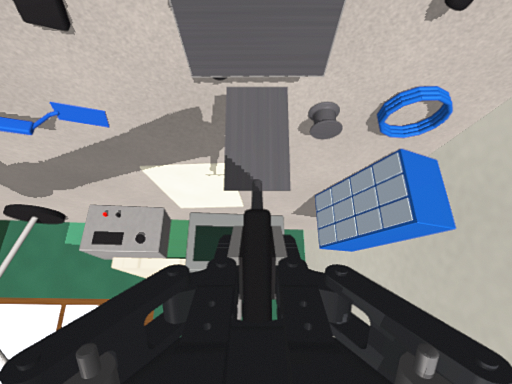

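```bash
python3 -c "
from h import *
o=log();print(st(o))
for a in((-.053,.085,70),(-.065,.09,60),(-.078,.095,50),(-.09,.1,40),(-.105,.1,30),(-.12,.1,20)):print(goto(a[0],.001,a[1],a[2],o))"

```

```text
(array([-37.65,   1.16,  77.63]), array([ 1.09, 80.14,  0.87]), 'F', array([ 1.21,  0.85, -0.51]), 'T', array([-0.025, -0.98 ,  0.008]), 't', 21.725)
[-0.0002  0.0272  0.0246  0.177  -0.0014  0.0045]
[-3.000e-04  4.720e-02  4.960e-02  3.515e-01 -1.100e-03  4.400e-03]
[-4.000e-04  6.440e-02  7.660e-02  5.261e-01 -8.000e-04  4.200e-03]
[-5.000e-04  7.740e-02  1.034e-01  7.006e-01 -5.000e-04  4.100e-03]
[-5.000e-04  8.480e-02  1.357e-01  8.751e-01 -2.000e-04  3.900e-03]
[-5.0000e-04  8.8700e-02  1.6730e-01  1.0497e+00  1.0000e-04  3.6000e-03]
```

```bash
python3 -m creep '[{"grip":0.005,"tx":0,"ty":0.0272,"tz":0.0246,"rx":0.177,"ry":0,"rz":0.004},{"grip":0.005,"tx":0,"ty":0.0472,"tz":0.0496,"rx":0.35,"ry":0,"rz":0.004},{"grip":0.005,"tx":0,"ty":0.0644,"tz":0.0766,"rx":0.526,"ry":0,"rz":0.004},{"grip":0.005,"tx":0,"ty":0.0774,"tz":0.1034,"rx":0.7,"ry":0,"rz":0.004},{"grip":0.005,"tx":0,"ty":0.0848,"tz":0.1357,"rx":0.875,"ry":0,"rz":0.004},{"grip":0.005,"tx":0,"ty":0.0887,"tz":0.1673,"rx":1.05,"ry":0,"rz":0.004},{"grip":0.005,"tx":0,"ty":0.0887,"tz":0.1673,"rx":1.05,"ry":0,"rz":0.004}]' >/dev/null
python3 - <<'E'
from h import *
from bench import manip
o=log();print(st(o),o["joint_pos"].round(2))
for a in((-.13,.1,10),(-.14,.1,0)):print(goto(a[0],.001,a[1],a[2],o))
c=manip.capture("side");cv2.imwrite("pics/side18.png",c["image"])
E
```

```text
(array([-125.11,    3.01,   97.17]), array([-0.41, 19.81,  0.34]), 'F', array([ 0.35, -0.35, -0.6 ]), 'T', array([-0.017,  0.183, -0.034]), 't', 22.6) [-0.12  0.55  0.75  1.35 -0.48  1.49  0.76]
[ 0.0028  0.016   0.013   0.1711  0.0031 -0.0104]
[ 0.0031  0.0346  0.0301  0.3456  0.0021 -0.0109]
```

View pics/side18.png

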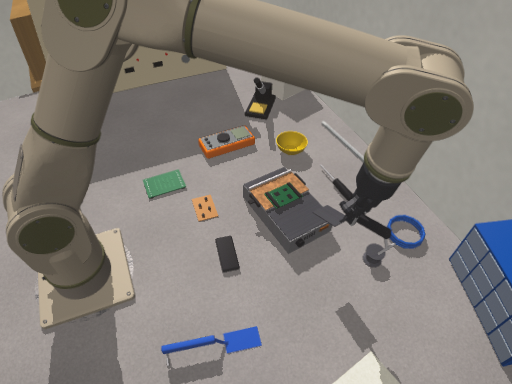

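```bash
python3 -m creep '[{"grip":0.005,"tx":0.0028,"ty":0.016,"tz":0.013,"rx":0.171,"ry":0.003,"rz":-0.01},{"grip":0.005,"tx":0.003,"ty":0.0346,"tz":0.03,"rx":0.3456,"ry":0.002,"rz":-0.011},{"grip":0.005,"tx":0.003,"ty":0.0346,"tz":0.03,"rx":0.3456,"ry":0.002,"rz":-0.011},{"grip":0.005,"tx":0.003,"ty":0.0346,"tz":0.03,"rx":0.3456,"ry":0.002,"rz":-0.011}]' >/dev/null
cat >> h.py <<'E'
HOME=np.array([.4904,-.3232,0]);HY=53.12
def home(z,o,f=1.,start=None):
    Rs=Rot.from_euler("z",HY,degrees=True);return rel(*tool_for(HOME+Rs.apply([.125,0,z]),Rs),o)
E
python3 - <<'E'
from h import *
from bench import manip
o=log();print(st(o),o["joint_pos"].round(2));print(home(.12,o))
c=manip.capture("wrist");crop(c,190,60,130,140,5,"w19c.png");pickle.dump((c,o),open("cw19.pkl","wb"));cv2.imwrite("pics/w19.png",c["image"])
E
```

```text
(array([-134.25,   -2.21,  102.36]), array([ 0.53,  0.13, -0.24]), 'F', array([ 0.45, -0.32, -0.54]), 'T', array([-0.001,  0.59 , -0.021]), 't', 23.15) [ 0.19  0.78  0.63  1.13 -0.74  1.75  0.91]
[-0.1276  0.0473  0.0215  0.0017  0.3709  0.6986]
```

View pics/w19c.png

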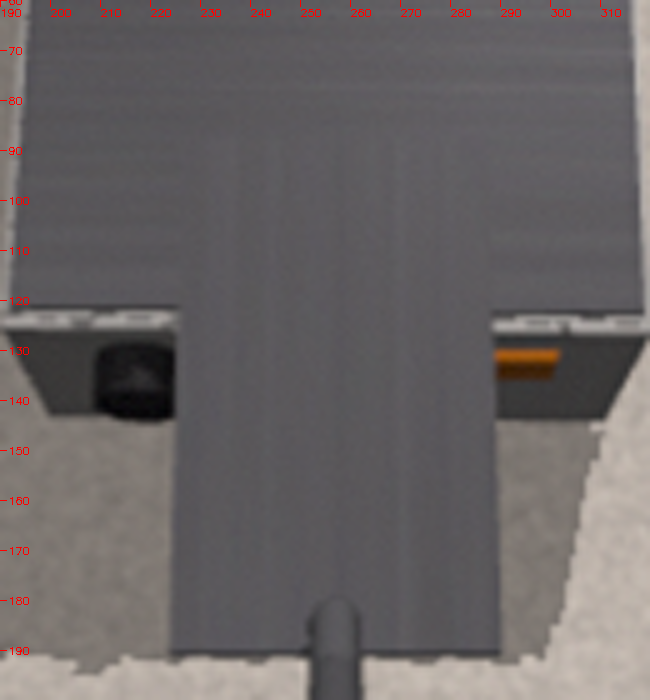

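View pics/w19.png

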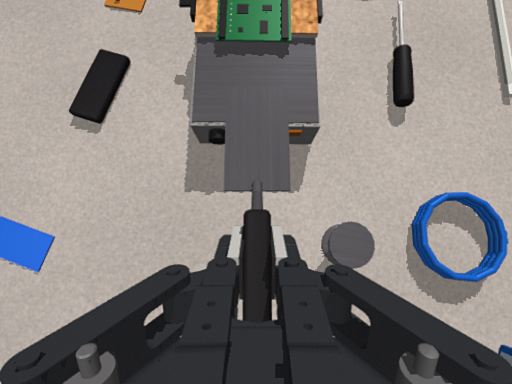

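```bash
python3 -m creep '[{"grip":0.005,"tx":-0.021,"ty":0.008,"tz":0.0036,"rx":0,"ry":0.062,"rz":0.116},{"grip":0.005,"tx":-0.042,"ty":0.016,"tz":0.007,"rx":0,"ry":0.124,"rz":0.233},{"grip":0.005,"tx":-0.064,"ty":0.0237,"tz":0.011,"rx":0.001,"ry":0.185,"rz":0.349},{"grip":0.005,"tx":-0.085,"ty":0.0315,"tz":0.0143,"rx":0.001,"ry":0.247,"rz":0.466},{"grip":0.005,"tx":-0.106,"ty":0.0394,"tz":0.018,"rx":0.0015,"ry":0.309,"rz":0.582},{"grip":0.005,"tx":-0.1276,"ty":0.0473,"tz":0.0215,"rx":0.0017,"ry":0.371,"rz":0.6986},{"grip":0.005,"tx":-0.1276,"ty":0.0473,"tz":0.0215,"rx":0.0017,"ry":0.371,"rz":0.6986},{"grip":0.005,"tx":-0.1276,"ty":0.0473,"tz":0.0215,"rx":0.0017,"ry":0.371,"rz":0.6986}]' >/dev/null
python3 - <<'E'
from h import *
from bench import manip
o=log();print(st(o),o["joint_pos"].round(2));print(home(.12,o),home(.015,o))
c=manip.capture("wrist");crop(c,190,60,130,140,5,"w20c.png");cv2.imwrite("pics/w20.png",c["image"])
E
```

```text
(array([-200.16,   41.46,   64.06]), array([-44.59,  -0.15,  -0.26]), 'F', array([-1.04, -0.2 , -0.96]), 'T', array([ 0.395,  0.402, -0.012]), 't', 24.2) [ 0.12  0.48  0.82  1.72 -0.85  1.35  0.58]
[-0.0008  0.0026  0.0017 -0.0027 -0.0024  0.0051] [-0.0012  0.0526  0.094  -0.0027 -0.0024  0.0051]
```

View pics/w20c.png

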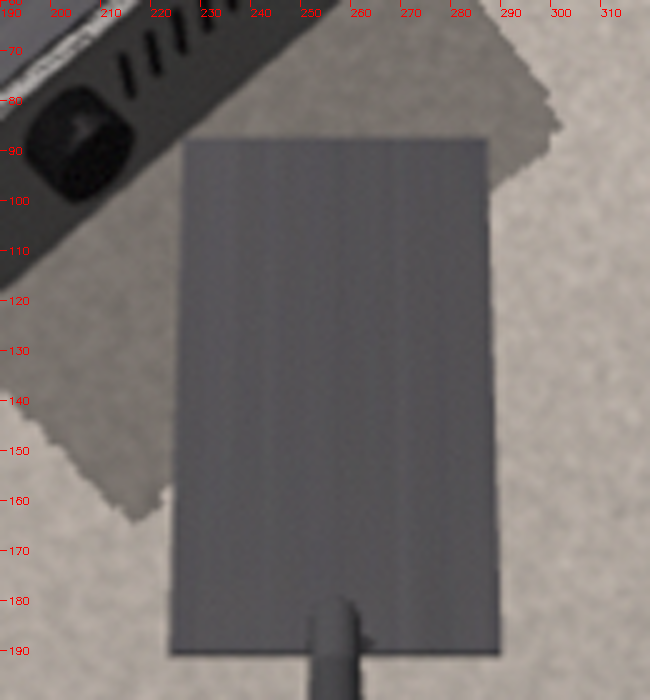

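```bash
python3 - <<'E'
from h import *
G0=pickle.load(open("grasp0.pkl","rb"));Rts=Rot.from_quat(G0["Rts"]);grip=G0["tip"]+Rts.apply([-.125,0,.04])
Rn=Rts*Rot.from_euler("y",-.85,degrees=True)
pickle.dump(dict(G0,Rts=Rn.as_quat(),tip=grip+Rn.apply([.1246,0,-.04])),open("grasp.pkl","wb"))
E
python3 - <<'E'
from h import *
o=log();print(spat(o));print(home(.06,o),home(.012,o))
E
```

```text
(array([ 0.56645149, -0.22303036,  0.12084652]), array([53.30155879,  0.71995638, -0.23703782]))
[-0.0011  0.0306  0.0543  0.0126 -0.0021  0.0048] [-0.0013  0.0535  0.0965  0.0126 -0.0021  0.0048]
```

```bash
python3 -m creep '[{"grip":0.005,"tx":-0.0005,"ty":0.01,"tz":0.018,"rx":0.006,"ry":-0.001,"rz":0.002},{"grip":0.005,"tx":-0.001,"ty":0.0306,"tz":0.0543,"rx":0.0126,"ry":-0.002,"rz":0.005},{"grip":0.005,"tx":-0.0012,"ty":0.045,"tz":0.08,"rx":0.0126,"ry":-0.002,"rz":0.005},{"grip":0.005,"tx":-0.0013,"ty":0.0535,"tz":0.0965,"rx":0.0126,"ry":-0.002,"rz":0.005},{"grip":0.005,"tx":-0.0013,"ty":0.0535,"tz":0.0965,"rx":0.0126,"ry":-0.002,"rz":0.005},{"grip":0.005,"tx":-0.0013,"ty":0.0535,"tz":0.0965,"rx":0.0126,"ry":-0.002,"rz":0.005}]' >/dev/null
python3 - <<'E'
from h import *
o=log();print(spat(o),o["force"].round(2),o["wrist_torque"].round(3));print(home(.006,o),home(.002,o))
E
```

```text
(array([ 0.56426785, -0.22551456,  0.01166373]), array([5.28465169e+01, 4.59453664e-02, 3.86539992e-02])) [ 1.08 -0.32 -1.28] [-0.497  0.389 -0.061]
[ 0.0001  0.0006  0.0062  0.0008 -0.0017 -0.0045] [ 0.0001  0.0026  0.0097  0.0008 -0.0017 -0.0045]
```

```bash
S='from h import *
o=log();print(spat(o),o["force"].round(2),o["wrist_torque"].round(3));print(home(.0,o))'
python3 -m creep '[{"grip":0.005,"tx":0,"ty":0.0008,"tz":0.004,"rx":0.001,"ry":-0.001,"rz":-0.002},{"grip":0.005,"tx":0,"ty":0.0011,"tz":0.007,"rx":0.001,"ry":-0.0015,"rz":-0.002},{"grip":0.005,"tx":0,"ty":0.0011,"tz":0.007,"rx":0.001,"ry":-0.0015,"rz":-0.002}]' >/dev/null
python3 -c "$S"
python3 -m creep '[{"grip":0.005,"tx":0,"ty":0.0005,"tz":0.0009,"rx":0,"ry":0,"rz":0},{"grip":0.005,"tx":0,"ty":0.001,"tz":0.0018,"rx":0,"ry":0,"rz":0},{"grip":0.005,"tx":0,"ty":0.001,"tz":0.0018,"rx":0,"ry":0,"rz":0}]' >/dev/null
python3 -c "$S"
```

```text
(array([ 0.56513818, -0.2226179 ,  0.00435717]), array([ 5.30013373e+01, -2.46370514e-02,  1.26157298e-01])) [ 0.12 -0.57 -0.31] [-0.525  0.361  0.011]
[ 0.0008  0.0024  0.0036 -0.0004  0.0009 -0.0029]
(array([ 0.56495353, -0.22287746,  0.00215602]), array([ 5.29764290e+01, -1.26434422e-02,  1.37805441e-01])) [ 0.01 -0.77 -1.37] [-0.565  0.346  0.028]
[ 0.0008  0.001   0.0019 -0.0002  0.0009 -0.0034]
```

```bash
S='from h import *
o=log();print(spat(o)[0],o["force"].round(2),o["wrist_torque"].round(3));print(home(.0,o))'
for k in 1; do python3 -m creep '[{"grip":0.005,"tx":0,"ty":0.0005,"tz":0.0009,"rx":0,"ry":0,"rz":0},{"grip":0.005,"tx":0,"ty":0.0005,"tz":0.0009,"rx":0,"ry":0,"rz":0}]' >/dev/null
python3 -c "$S"
python3 -m creep '[{"grip":0.005,"tx":0,"ty":0.0004,"tz":0.0007,"rx":0,"ry":0,"rz":0},{"grip":0.005,"tx":0,"ty":0.0004,"tz":0.0007,"rx":0,"ry":0,"rz":0}]' >/dev/null
python3 -c "$S"; done
```

```text
[ 0.56496211 -0.22282358  0.0011106 ] [-0.71  0.59 -0.77] [-0.509  0.402 -0.013]
[ 0.0008  0.0006  0.0009 -0.0002  0.0009 -0.0033]
[ 5.65000842e-01 -2.22877911e-01  3.65762864e-04] [ 0.65  0.45 -0.46] [-0.497  0.345  0.01 ]
[ 0.0008  0.0002  0.0003 -0.0003  0.0008 -0.0033]
```

```bash
S='from h import *
o=log();print(spat(o)[0],o["force"].round(2),o["wrist_torque"].round(3));print(home(.0,o))'
python3 -m creep '[{"grip":0.005,"tx":0,"ty":0.0003,"tz":0.0006,"rx":0,"ry":0,"rz":0},{"grip":0.005,"tx":0,"ty":0.0003,"tz":0.0006,"rx":0,"ry":0,"rz":0}]' >/dev/null
python3 -c "$S"
python3 -m creep '[{"grip":0.005,"tx":0,"ty":0.0003,"tz":0.0005,"rx":0,"ry":0,"rz":0},{"grip":0.005,"tx":0,"ty":0.0003,"tz":0.0005,"rx":0,"ry":0,"rz":0}]' >/dev/null
python3 -c "$S"
```

```text
[ 5.65057163e-01 -2.22926713e-01  8.57420654e-05] [-0.72  0.22  2.91] [-0.006  0.311  0.146]
[ 0.0007  0.      0.     -0.0006  0.0006 -0.0032]
[ 5.65061731e-01 -2.22927045e-01  1.24455276e-04] [-3.38  1.11  8.85] [0.685 0.417 0.356]
[ 0.0007 -0.     -0.     -0.0013  0.0005 -0.0031]
```

```bash
S='from h import *
o=log();print(spat(o)[0],o["force"].round(2),o["wrist_torque"].round(3),o["gripper_width"])'
python3 -m creep '[{"grip":0.005,"tx":0,"ty":-0.0003,"tz":-0.0005,"rx":0,"ry":0,"rz":0},{"grip":0.005,"tx":0,"ty":-0.0003,"tz":-0.0005,"rx":0,"ry":0,"rz":0}]' >/dev/null
python3 -c "$S"
python3 -m creep '[{"grip":0.016,"tx":0,"ty":0,"tz":0,"rx":0,"ry":0,"rz":0},{"grip":0.02,"tx":0,"ty":0,"tz":0,"rx":0,"ry":0,"rz":0},{"grip":0.03,"tx":0,"ty":0,"tz":0,"rx":0,"ry":0,"rz":0},{"grip":0.045,"tx":0,"ty":0,"tz":0,"rx":0,"ry":0,"rz":0},{"grip":0.045,"tx":0,"ty":0,"tz":0,"rx":0,"ry":0,"rz":0},{"grip":0.045,"tx":0,"ty":0,"tz":0,"rx":0,"ry":0,"rz":0}]'
python3 - <<'E'
from h import *
from bench import manip
c=manip.capture("wrist");cv2.imwrite("pics/w21.png",c["image"])
E
```

```text
[ 5.65068376e-01 -2.22914547e-01  5.32687625e-05] [-1.86  0.27  6.14] [0.226 0.292 0.232] 0.15505180075439987
time_s: 27.75
tool_pos: [0.4951, -0.3146, 0.0236]
eef_rot: [0.918, -0.308, 0.078, -0.239]
force: [0.4, 1.0, 0.1]
gripper_width: 0.527
```

View pics/w21.png

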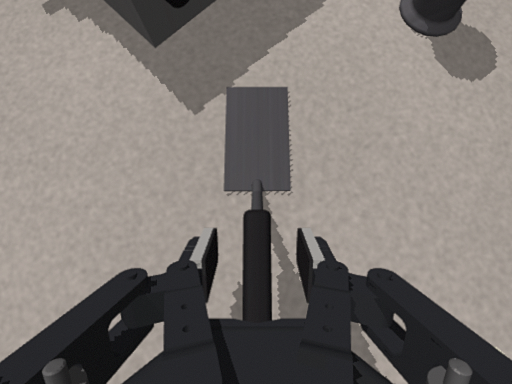

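```bash
python3 -m creep '[{"grip":0.045,"tx":0,"ty":0,"tz":-0.015,"rx":0,"ry":0,"rz":0},{"grip":0.045,"tx":0,"ty":0,"tz":-0.04,"rx":0,"ry":0,"rz":0},{"grip":0.045,"tx":0,"ty":0,"tz":-0.08,"rx":0,"ry":0,"rz":0},{"grip":0.045,"tx":0,"ty":0,"tz":-0.13,"rx":0,"ry":0,"rz":0},{"grip":0.045,"tx":0,"ty":-0.05,"tz":-0.2,"rx":0,"ry":0,"rz":0},{"grip":0.045,"tx":0,"ty":-0.05,"tz":-0.2,"rx":0,"ry":0,"rz":0},{"grip":0.045,"tx":0,"ty":-0.05,"tz":-0.2,"rx":0,"ry":0,"rz":0}]'
python3 - <<'E'
from h import *
from bench import manip
np.set_printoptions(precision=4,suppress=True)
for n in("wrist","side","scene"):
    c=manip.capture(n);cv2.imwrite(f"pics/{n}22.png",c["image"])
    if n=="wrist":
        Rs=Rot.from_euler("z",HY,degrees=True);print([proj(c,HOME+Rs.apply(L)).round(1)[0] for L in([.125,.023,.0022],[.125,-.023,.0022],[.045,.023,.0022],[.045,-.023,.0022],[-.09,0,.05])])
    else: crop(c,*((230,140,130,120) if n=="side" else (160,120,130,120)),5,n+"22c.png")
E
```

```text
time_s: 28.68
tool_pos: [0.4633, -0.3591, 0.2253]
eef_rot: [0.918, -0.307, 0.08, -0.239]
force: [0.4, -1.0, -0.5]
gripper_width: 0.527
[array([240.8, 133.2]), array([271. , 133.1]), array([240.3, 184.2]), array([271.9, 184.1]), array([256.3, 285.5])]
```

View pics/wrist22.png

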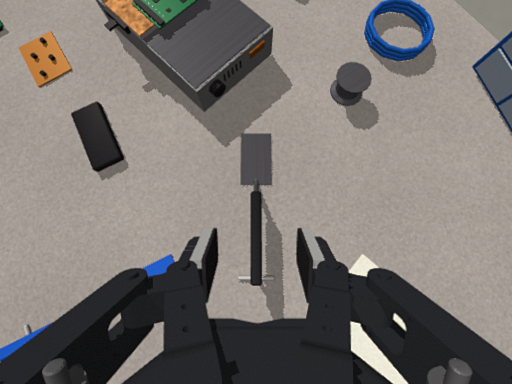

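View pics/side22.png

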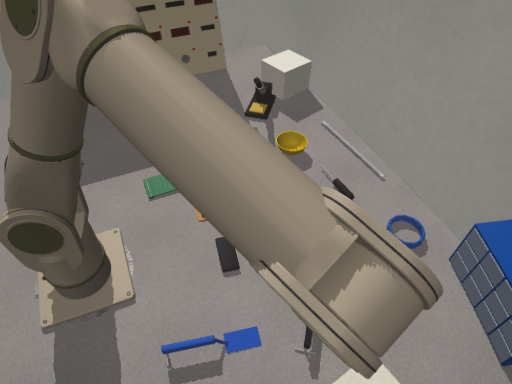

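View pics/scene22c.png

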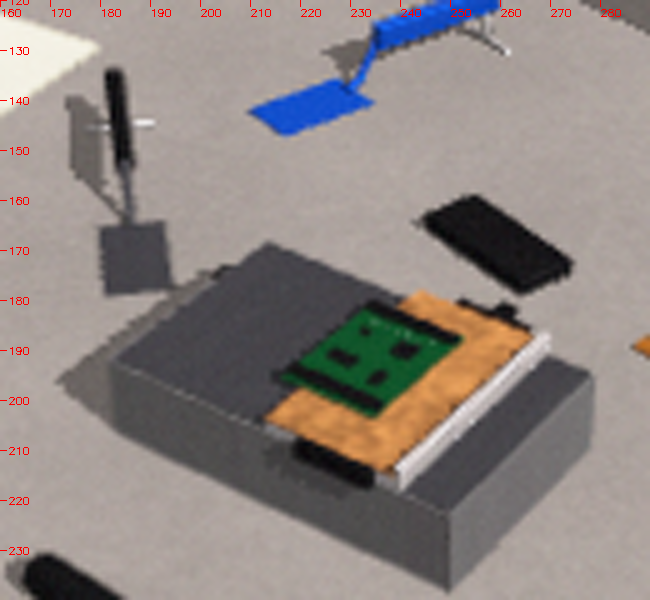

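View pics/side22c.png

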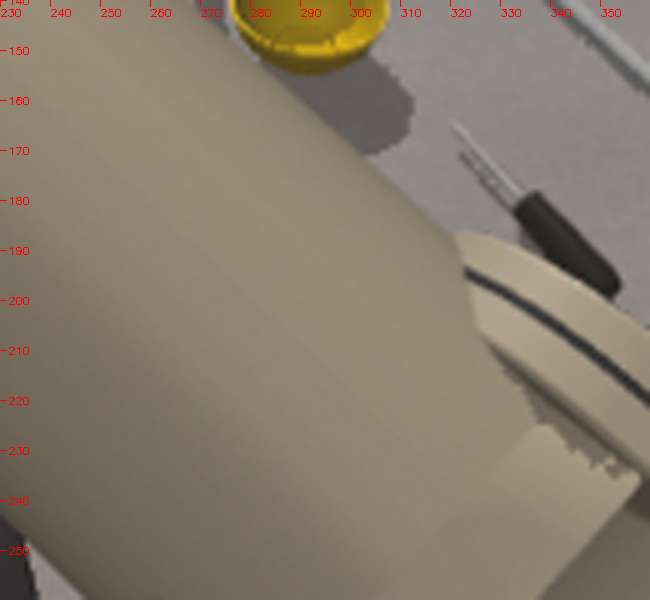

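The spatula stands where it was: the predicted blade corners (241,133) to (272,184) match the picture. I'll take one closer look at the board before handing in.

```bash
python3 - <<'E'
from h import *
L=[eval(l) for l in open("log.txt")]
l=min(L,key=lambda l:np.linalg.norm(np.array(l[1])-[.5983,-.0542,.301]))
print(rel([.598,-.06,.28],Rot.from_quat(l[2])))
E
```

```text
[-0.0717 -0.3069  0.105  -0.4992 -0.1365 -0.5464]
```

```bash
python3 -m creep '[{"grip":0.045,"tx":0,"ty":-0.02,"tz":-0.03,"rx":0,"ry":0,"rz":0},{"grip":0.045,"tx":-0.02,"ty":-0.08,"tz":0,"rx":-0.12,"ry":-0.03,"rz":-0.13},{"grip":0.045,"tx":-0.035,"ty":-0.14,"tz":0.03,"rx":-0.24,"ry":-0.06,"rz":-0.26},{"grip":0.045,"tx":-0.05,"ty":-0.2,"tz":0.06,"rx":-0.36,"ry":-0.1,"rz":-0.4},{"grip":0.045,"tx":-0.07,"ty":-0.26,"tz":0.085,"rx":-0.45,"ry":-0.12,"rz":-0.5},{"grip":0.045,"tx":-0.072,"ty":-0.307,"tz":0.105,"rx":-0.499,"ry":-0.136,"rz":-0.546},{"grip":0.045,"tx":-0.072,"ty":-0.307,"tz":0.105,"rx":-0.499,"ry":-0.136,"rz":-0.546},{"grip":0.045,"tx":-0.072,"ty":-0.307,"tz":0.105,"rx":-0.499,"ry":-0.136,"rz":-0.546}]'
python3 - <<'E'
from h import *
from bench import manip
c=manip.capture("wrist");pickle.dump(c,open("cw23.pkl","wb"));crop(c,140,30,200,170,4,"w23c.png")
c=manip.capture("side");pickle.dump(c,open("cs23.pkl","wb"));crop(c,230,150,130,110,6,"s23c.png")
E
```

```text
time_s: 29.82
tool_pos: [0.5981, -0.0593, 0.2795]
eef_rot: [0.999, -0.044, -0.0, 0.002]
force: [0.2, -1.5, -1.3]
gripper_width: 0.522
```

View pics/w23c.png

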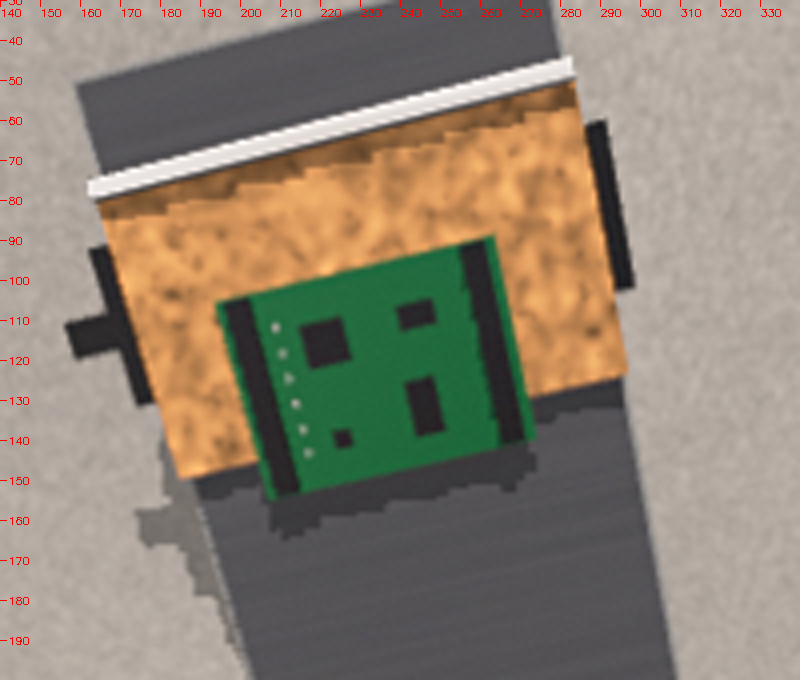

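View pics/s23c.png

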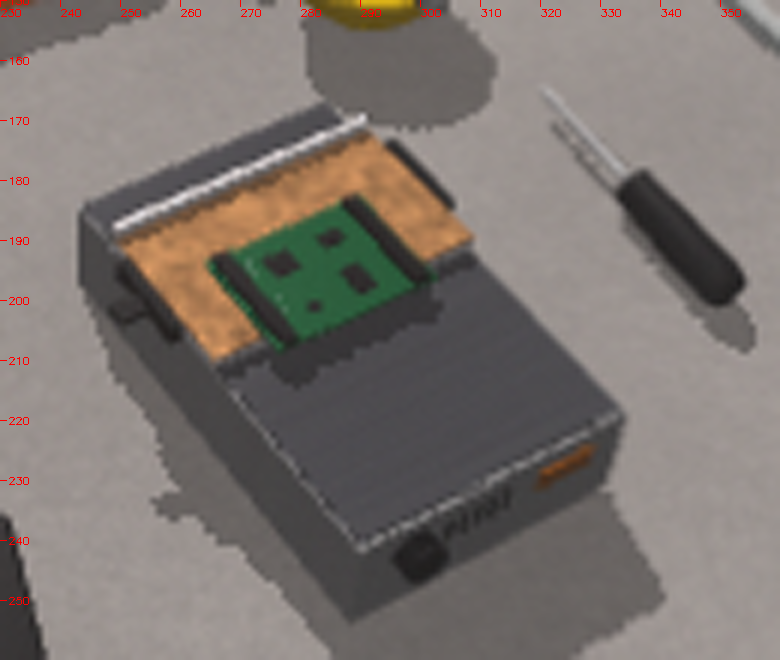

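```bash
python3 - <<'E'
from h import *
from scipy.optimize import least_squares
np.set_printoptions(precision=2,suppress=True)
W=pickle.load(open("cw23.pkl","rb"));S=pickle.load(open("cs23.pkl","rb"))
f=lambda u,z:(EX.inv().apply(plane(W,u,z)-STEP)*1000).round(1)
uw=np.array([(216,304),(494,236),(534,439),(266,501)])/4+[140,30]-.375
us=np.array([(208,265),(353,196),(437,272),(290,347)])/6+[230,150]-.42
print("board corners",f(uw,.067+.0024));print("cork",f(np.array([(178,478),(628,373),(98,200),(575,80)])/4+[140,30]-.375,.067))
P=np.array([(.032,.045,0),(.032,-.045,0),(-.032,-.045,0),(-.032,.045,0)])
def m(v):return STEP+EX.apply(Rot.from_euler("ZYX",v[3:]).apply(P)+v[:3])
for cams in([(W,uw)],[(W,uw),(S,us)]):
    r=least_squares(lambda v:np.concatenate([(proj(c,m(v))-u).ravel() for c,u in cams]),[.03,0,.01,0,0,0]);print((r.x[:3]*1e3),np.degrees(r.x[3:]),r.fun)
E
```

```text
board corners [[ 50.   46.6  10.4]
 [ 49.9 -42.1  10.4]
 [-13.  -41.2  10.4]
 [-12.9  48.4  10.4]]
cork [[  0.7  74.9   8. ]
 [  0.4 -74.8   8. ]
 [ 87.8  73.7   8. ]
 [ 87.5 -75.2   8. ]]
[18.75  3.32  6.65] [-0.29  6.41 -0.72] [ 0.05 -0.17 -0.38  0.07  0.32  0.16  0.02 -0.06]
[18.56  2.77  8.76] [0.07 4.85 0.22] [-0.28 -0.03 -0.08 -0.22  0.92  0.12  0.39  0.41 -0.8   0.15  0.7   0.22
 -0.11  0.05 -1.86 -0.1 ]
```

```bash
python3 - <<'E'
from bench import manip
print(manip.get_obs()["time_s"]);print(manip.hand_in())
E
```

```text
29.925
the job is handed in; nothing more can be done
None
```

The job is handed in at 29.9 s. The board lies component side up on the cooling pad, and the spatula stands back in its place with the gripper clear of it.

- **What I did:** I gripped the spatula by its handle with the gripper leaned 30° back. I found the plate by touch with the blade tip and slid the blade under the smaller board. I then lifted the board about 1 mm and carried it to the step, which I felt at about 4.8 N with the pad giving an estimated 2.5 mm. I tipped board and blade up together to about 105°, and the board went over onto the pad.
- **Spatula:** In the last wrist picture the blade and handle match their original place to about 1 pixel.
- **Board overhang:** The board is square to the pad, but its rear edge sticks out about 13 mm past the step. Its centre is about 18 mm in over the pad, so it is stable, and I did not push it further on.
- **Flatness check disagreed:** Assuming the board is level gave 63 x 89 mm, against the true 64 x 90 mm. Fitting its tilt freely gave about 5°, in a direction it could not physically lean, so I took it as camera error.
- **Other mishaps:** The first touch on the plate pressed about 6 N and turned the spatula about 1.5° in the grip, which I corrected for. Setting it down briefly reached about 10 N on the bench.
- **Bystanders:** In the last pictures, the ones in view were where they started.

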